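Turn the tube rotator until the red-capped tube is straight up

TASK

Push the bare spokes of the tube rotator's hand-turned wheel with a fingertip until its red-capped culture tube points straight up, and leave the wheel at rest there so the culture can settle before sampling. Turn the wheel gently without letting it spin, never touch the tube itself, and leave the flasks, bottle, stopper, rack and beaker standing where they are: nothing is to be picked up.

Things in the scene. Friction and masses are not known exactly. Their poses are not given: they have to be found in the camera images.
- stand: Fixed grey stand. Origin on the bench below the wheel's centre; x runs along the level axle from the wheel to the pillar behind it, away from the robot (yawed up to 20 degrees); y left, z up. Base plate 170 x 170 x 20 mm, from x = -35 to 135 mm; pillar 36 mm wide in y, x = 30 to 60 mm, 190 mm high.
- rotor: Rimless five-armed wheel on a level axle. Origin at its centre in the plane of the arms, 170 mm above the bench. x = axle (the stand's x); z points along the tube, so it is vertical when the tube is up. Turning positively about x tips the tube from up towards the stand's -y. Hub 52 mm across, x = -14 to 10 mm. Stiff bearing (2 N at a spoke's tip); it stays where left, and turns all the way round.
- spoke_tip (a point): Tip of one bare spoke, 90 mm from the wheel's centre. The wheel has four bare spokes, 72, 144, 216 and 288 degrees from the tube (this is the one at 72, turning from the tube towards the wheel's +y): round steel bars 12 mm thick with blue sleeves at their ends. At the start the tube points 95 to 180 degrees away from straight up, on either side.
- cap_end (a point): Centre of the end face of the red cap of the culture tube, 112 mm from the wheel's centre. The tube is clipped fast to the wheel as its fifth arm and must not be touched: black socket (part of the wheel) 24 to 38 mm from the centre, green glass (pale near the cap) 16 mm in diameter from there to 92 mm, red cap 21 mm in diameter from 92 to 112 mm.
- flask_green: Loose bystander: stoppered round culture flask, 84 mm wide, 145 mm tall, flat foot, black stopper; contents dark green. Origin at the centre of its underside, z up.
- flask_amber: Loose bystander: stoppered round culture flask, 84 mm wide, 145 mm tall, flat foot, black stopper; contents amber. Origin at the centre of its underside, z up.
- flask_magenta: Loose bystander: stoppered round culture flask, 84 mm wide, 145 mm tall, flat foot, black stopper; contents magenta. Origin at the centre of its underside, z up.
- bottle: Loose bystander: white plastic bottle with a red cap, 56 mm wide, 110 mm tall. Origin at the centre of its underside.
- stopper: Loose bystander: black rubber stopper standing on its narrow end, 36 mm wide, 30 mm tall, in front of the rotator. Origin at the centre of its underside.
- rack: Loose bystander: blue tube rack with red-capped tubes, 200 x 60 x 112 mm high. Origin at the centre of its underside, x along its length.
- beaker: Loose bystander: white open beaker, 70 mm wide, 85 mm tall. Origin at the centre of its underside.

How it is judged:
By the outcome, as a careful person would: the job done as asked, in the order asked, and still so for the second after the job is handed in, with the robot touching nothing.
It also fails if it takes over 61 s, if anything falls off the work surface, if the arm or the gripper's body presses on something with over 40 N, if the wrist force passes 120 N, or if a joint passes its speed limit or range.

ROBOT

A 6-joint arm with a two-finger parallel gripper is mounted at the origin on the work surface. World frame = base frame: x ahead of the robot, y to its left, z up, the work surface at z = 0. Lengths are in mm, angles in rad, forces in N, time in s.
With the tool pointing down it reaches from about 400 to 825 mm from the base axis. Payload 7 kg.
Tool frame: the origin (TCP) lies at the very end of the fingers, on their centre line; the grasp point (between the pads) lies behind it (grip_depth is the z of the grasp point in the tool frame, in mm); z points along the fingers, y is the direction in which the jaws open and shut (so a half turn about z gives the same grasp; the last joint's range is limited). The gripper opens to 88 mm and grips with 3 to 60 N. Pads are 19 mm wide; open, the fingers measure 130 mm over their backs; the gripper's body (78 mm by 193 mm) begins 47 mm behind the grasp point.
Start: joints at [-0.821, 0.359, 0.012, 0, -1.224, -0.288], TCP at [300.725, -604.285, 226.561] pointing down, gripper open.
Joint ranges: [-3.07, 3.07], [-1.43, 2.12], [-1.02, 1.25], [-3.03, 1.67], [-3.05, -0], [-3.03, 3.03]. Speed limits (rad/s): [2.39, 2.39, 3.01, 3.14, 3.14, 3.14].

INTERFACE

Orientations are given as a rotation vector (axis times angle).
In Python, from bench import get_obs, snapshot, calibration, job_done, grip_depth gives the robot as it stands. The module is installed in compiled form; this text tells all that it offers.
- The arm moves only by the tool arm_command, never from a script. Its argument "series" is a list of rows, each a list of 3 entries, a list of its own where there are three numbers: the opening, from 0 (shut) to 1 (fully open), then the shift along the tool's x, y, z in mm, then the turn, a rotation vector about the tool's x, y, z in rad. In form: [[gripper, [tx, ty, tz], [ax, ay, az]], ...]. A call has 1 to 20 rows; each row shifts and turns the commanded pose from where the row before left it, along the tool's axes as they then stand; what a row does not reach is not made up. A row lasts 1/10 s, in which the tool goes at most 50 mm and 8.59 degrees, less where a joint would pass 70% of its speed; a pose out of reach is approached as far as the arm can. A call with a gripper value outside its range is refused whole. The fingers move at their own pace and stop on an object; "force" is the grip in N (left out, the last holds). Time passes only in rows, so rows that do not move let the fingers close. It gives the time, the measured TCP pose, the force and the opening at its end, in the units of the state.
- get_obs(): the state, without advancing time (a new reading comes with each control period).
- snapshot(name): name is "scene" or "top" or "wrist"; returns the picture (400x640x3 uint8, red, green, blue); there is no depth.
- calibration(name): a dict with "fov_y" (degrees; the focal length in pixels is half the picture's height over the tangent of half this angle, whatever the lens; pixels are square), "cx", "cy" (the principal point, pixels), "dist" ([k1, k2, p1, p2, k3] as OpenCV has them; the pictures are not rectified), "R" (3x3) and "t" (3): a world point X has camera coordinates R X + t. Camera axes: x right, y down, z forward; pixel columns grow to the right and rows downward; lengths in mm; the calibration is good to about 2 mm. A picture is of the moment at which its call begins: read the wrist's pose just before it. calibration takes no time and is no camera call; for the wrist camera it gives the pose at the moment of the call.
- job_done(): hands the job in, once; it reports no verdict.
The state is a dict: "time": time; "joint_positions": joint angles; "joint_vel": joint speeds; "joint_efforts": joint torques, N m; "tcp_pos": TCP position; "ee_rot": TCP orientation; "ft_force": force on the tool from outside, world axes, zero at the start; "moment": the same for the moment, N m; "opening": finger opening in mm.
Only numpy, scipy, OpenCV 4.12 (cv2) and the standard library are available. Lean on these libraries where they do the work, as an engineer would, in place of code of your own. Each camera call takes 0.05 s, during which the arm holds its last target.

## Working session

There is one attempt and no reset: what is moved stays moved. The work goes in short steps, Python scripts to look and compute and a tool call to move; the robot and the scene stay as the last step left them, time stands still between calls to the robot, and variables do not carry over. Pictures are saved under pics/ and viewed, and the job is handed in when it is done.

Besides the shell and the picture viewer there is one more tool, called after "Request:" by a JSON object that holds its "op" and its "data", one argument or row to a line. arm_command: Moves the arm, as the interface text tells. Its arguments: {"type":"object","properties":{"series":{"type":"array","items":{"type":"array"}},"force":{"type":"number"}},"required":["series"]}

```bash
mkdir -p pics; python3 - <<'E'
from bench import *
import cv2
o=get_obs();print(o, grip_depth if not callable(grip_depth) else grip_depth())
for n in ("scene","top","wrist"):
    c=calibration(n);print(n,c)
    cv2.imwrite(f"pics/{n}0.png",snapshot(n)[:,:,::-1])
E
```

```text
{'time': 0.0, 'joint_positions': array([-8.20915866e-01,  3.59423603e-01,  1.10573318e-02, -3.53295954e-04,
       -1.22407867e+00, -2.88102168e-01]), 'joint_vel': array([-0.0006355 , -0.0012596 ,  0.00135735,  0.00116241, -0.00137132,
        0.00211134]), 'joint_efforts': array([-4.91702815e-05, -5.82710302e+01,  2.93061322e+01,  6.99741170e+00,
        6.84738407e-03, -1.72221044e-04]), 'tcp_pos': array([ 300.50411321, -603.87879887,  225.59769899]), 'ee_rot': array([ 7.18626690e-01, -3.05775219e+00, -2.50701026e-03]), 'ft_force': array([-0.15938477,  0.04995803, -0.55136027]), 'moment': array([-0.05070609, -0.01183667,  0.01954018]), 'opening': 87.70076039971804} -18.8
scene {'fov_y': 43.363027613716994, 'cx': 316.1007358457913, 'cy': 210.92026375986057, 'dist': array([-0.14230695,  0.        ,  0.        ,  0.        ,  0.        ]), 'R': array([[ 0.80559319,  0.59217089,  0.01879467],
       [ 0.42369582, -0.5536449 , -0.71690946],
       [-0.41412734,  0.58550061, -0.69691289]]), 't': array([-475.83800856, -123.00108952, 2149.07629278])}
top {'fov_y': 55.56935076290734, 'cx': 330.18135548854434, 'cy': 192.54916195105912, 'dist': array([0.0011607, 0.       , 0.       , 0.       , 0.       ]), 'R': array([[ 0.0273292 , -0.99956162,  0.01138813],
       [-0.99801742, -0.02792958, -0.05640193],
       [ 0.05669527, -0.00982413, -0.99834319]]), 't': array([ -12.00047484,  579.2387652 , 1230.40933618])}
wrist {'fov_y': 64.90635094168404, 'cx': 321.3441391055882, 'cy': 196.2038701003469, 'dist': array([-0.00324274,  0.        ,  0.        ,  0.        ,  0.        ]), 'R': array([[-0.44505319,  0.89550188,  0.00201041],
       [ 0.86412972,  0.42887042,  0.26334385],
       [ 0.23496271,  0.11893928, -0.96469994]]), 't': array([673.73661021, -32.59935575, 390.15780066])}
```

View pics/scene0.png

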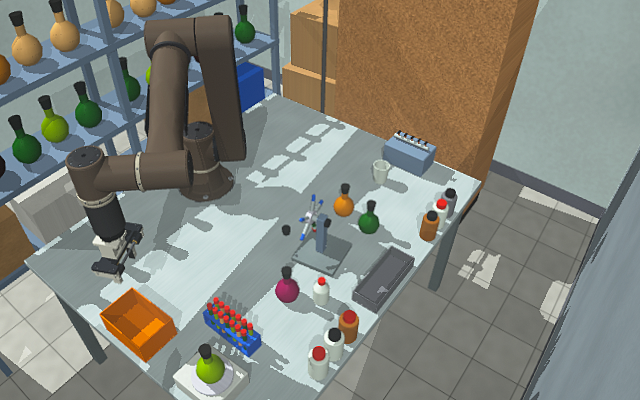

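View pics/top0.png

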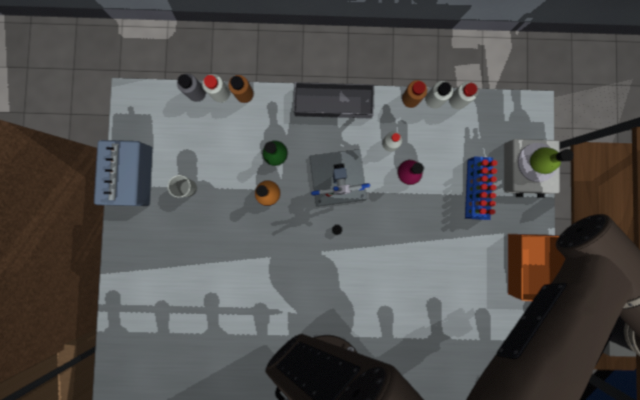

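View pics/wrist0.png

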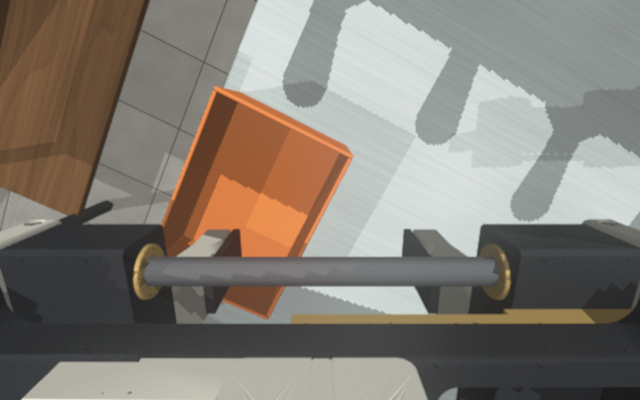

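```bash
python3 - <<'E'
import cv2
a=cv2.imread("pics/scene0.png")[170:290,260:400];cv2.imwrite("pics/sz.png",cv2.resize(a,None,fx=5,fy=5,interpolation=2)[:600,:700])
a=cv2.imread("pics/top0.png")[140:240,240:440];cv2.imwrite("pics/tz.png",cv2.resize(a,None,fx=4,fy=4,interpolation=2))
E
```

```text
(no output)
```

View pics/sz.png

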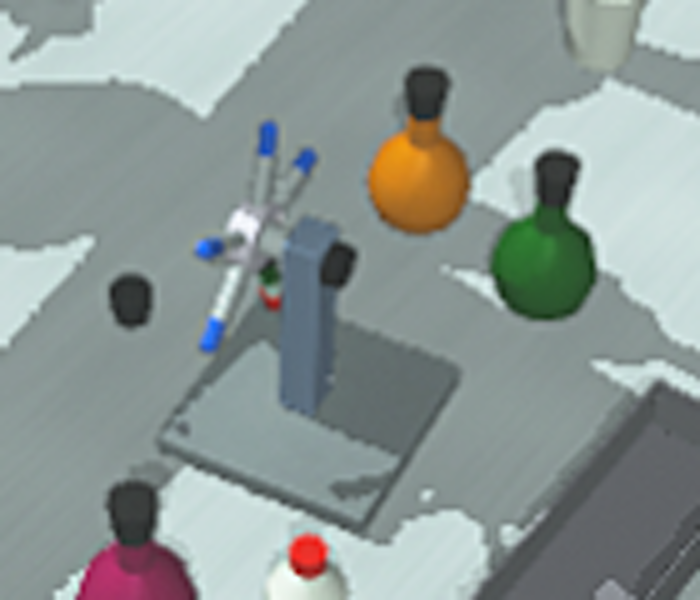

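View pics/tz.png

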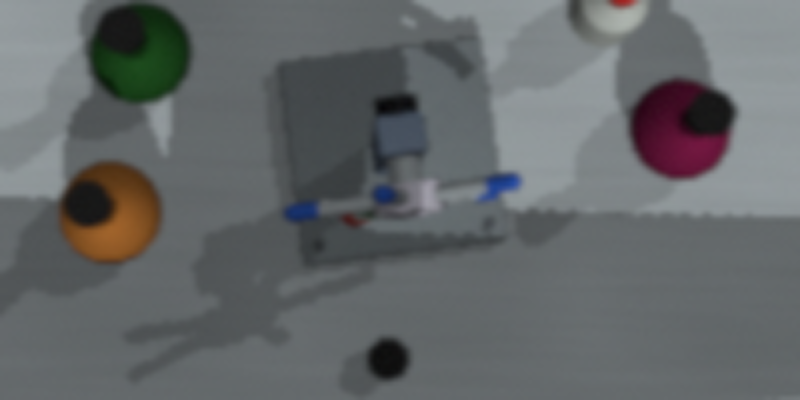

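```bash
cat > h.py <<'E'
import numpy as np, cv2
from bench import *
def K(c):
    f=200/np.tan(np.radians(c['fov_y']/2)); return np.array([[f,0,c['cx']],[0,f,c['cy']],[0,0,1]])
def ray(c,uv):
    n=cv2.undistortPoints(np.array([[uv]],float),K(c),c['dist'])[0,0]
    return -c['R'].T@c['t'], c['R'].T@np.array([n[0],n[1],1])
def onplane(c,uv,p,n):
    o,d=ray(c,uv); return o+d*(np.dot(p-o,n)/np.dot(d,n))
def onz(c,uv,z): return onplane(c,uv,np.array([0,0,z]),np.array([0,0,1.]))
def tri(c1,u1,c2,u2):
    o,d=ray(c1,u1);p,e=ray(c2,u2)
    s=np.linalg.lstsq(np.c_[d,-e],p-o,rcond=None)[0]; a=o+s[0]*d;b=p+s[1]*e
    return (a+b)/2,np.linalg.norm(a-b)
E
python3 - <<'E'
from h import *
T=calibration("top");S=calibration("scene")
tz=lambda x,y:(240+x/4-.4,140+y/4-.4)
sz=lambda x,y:(260+x/5-.4,170+y/5-.4)
P=[onz(T,tz(*q),20)[:2] for q in [(280,65),(473,38),(503,235),(308,265)]]
Q=[onz(S,sz(*q),20)[:2] for q in [(270,337),(460,375),(365,525),(160,440)]]
for X in (P,Q):
    X=np.array(X);print(X.round(),X.mean(0))
    e1=X[0]-X[3]+X[1]-X[2] if X is not None else 0
    print(np.degrees(np.arctan2(*e1[::-1])), [np.linalg.norm(X[i]-X[i-1]) for i in range(4)])
def show(n,t,s):
    p,e=tri(T,tz(*t),S,sz(*s)); print(n,p.round(),round(e,1))
show("hub",(424,196),(243,232));show("left blue",(302,212),(307,160))
show("right blue",(505,184),(210,335)); show('cap',(352,220),(272,297)); show('top blue',(386,195),(268,138))
for n,q,z in [("amber foot",(418,215),35),("magenta",None,0)]:
    if q: print(n,onz(S,sz(*q),z))
for n,q,z in [("amber",(112,212),42),("green",(138,52),42),("mag",(682,128),42),("stopper",(388,358),30)]:
    print(n,onz(T,tz(*q),z).round())
E
```

```text
[[ 698.   75.]
 [ 725.  -83.]
 [ 563. -112.]
 [ 534.   47.]] [630.28550667 -18.15101764]
9.79198225770032 [np.float64(166.14194813048604), np.float64(160.64771917140214), np.float64(164.34911656326332), np.float64(161.4808414681319)]
[[ 571.   10.]
 [ 707.   65.]
 [ 732.  -95.]
 [ 568. -120.]] [644.57291441 -34.88194813]
94.40196748420503 [np.float64(130.86482315468209), np.float64(146.96319741322978), np.float64(162.09202479900156), np.float64(166.36358275451346)]
hub [582. -39. 178.] 2.0
left blue [570.  50. 174.] 3.0
right blue [ 597. -100.  134.] 1.9
cap [570.  13.  62.] 0.2
top blue [579.  -9. 243.] 1.0
amber foot [593.77695033 174.9670639   35.        ]
amber [572. 205.  42.]
green [702. 189.  42.]
mag [ 653. -252.   42.]
stopper [461. -20.  30.]
```

```bash
cat >> h.py <<'E'
from scipy.spatial.transform import Rotation as Ro
def pose():
    o=get_obs(); return o, np.array(o['tcp_pos']), Ro.from_rotvec(o['ee_rot']).as_matrix()
E
python3 - <<'E'
from h import *
o,p,R=pose();c=calibration('wrist');print(R.round(3))
print("cam in tool",R.T@(-c['R'].T@c['t']-p), "axis",R.T@c['R'][2])
print("shift",R.T@(np.array([490,-43,340])-p))
E
```

```text
[[-0.895 -0.445 -0.001]
 [-0.445  0.895  0.001]
 [ 0.     0.001 -1.   ]]
cam in tool [  71.6781163     0.31410686 -157.87870802] axis [-2.63497393e-01  3.51896035e-04  9.64660044e-01]
shift [-419.48652648  417.98579374 -113.67208444]
```

Request:
{"op": "arm_command", "data": {
  "series": [
    [0,[0,0,-30],[0,0,0]],
    [0,[-10,10,-30],[0,0,0]],
    [0,[-25,25,-20],[0,0,0]],
    [0,[-30,30,-15],[0,0,0]],
    [0,[-30,30,-10],[0,0,0]],
    [0,[-30,30,-9],[0,0,0]],
    [0,[-30,30,0],[0,0,0]],
    [0,[-30,30,0],[0,0,0]],
    [0,[-30,30,0],[0,0,0]],
    [0,[-30,30,0],[0,0,0]],
    [0,[-30,30,0],[0,0,0]],
    [0,[-30,30,0],[0,0,0]],
    [0,[-30,30,0],[0,0,0]],
    [0,[-30,30,0],[0,0,0]],
    [0,[-30,30,0],[0,0,0]],
    [0,[-24,23,0],[0,0,0]],
    [0,[0,0,0],[0,0,0]]
  ],
  "force": 20
}}

```text
time: 1.85
tcp_pos: [490.4, -40.3, 340.0]
ee_rot: [0.724, -3.056, -0.001]
ft_force: [0.3, -0.8, 1.3]
opening: 0.4
```

Request:
{"op": "arm_command", "data": {
  "series": [
    [0,[0,0,0],[0,0,-0.142]],
    [0,[0,0,0],[0,0,-0.142]],
    [0,[0,0,0],[0,0,-0.142]],
    [0,[0,0,0],[0,0,-0.142]],
    [0,[0,0,0],[0,0,-0.142]],
    [0,[0,0,0],[0,0,-0.142]],
    [0,[0,0,0],[0,0,-0.142]],
    [0,[0,0,0],[0,0,-0.142]],
    [0,[0,0,0],[0,0,-0.142]],
    [0,[0,0,0],[0,0,-0.142]]
  ]
}}

```text
time: 2.85
tcp_pos: [489.2, -43.8, 340.4]
ee_rot: [2.543, -1.843, -0.0]
ft_force: [-0.0, -0.7, -0.5]
opening: 0.4
```

```bash
python3 - <<'E'
from h import *
o,p,R=pose();print(o['time'],p,R.round(3),o['joint_positions'].round(3),o['opening'])
E
```

```text
2.85 [489.24854841 -43.83804335 340.40175736] [[ 0.311 -0.95  -0.   ]
 [-0.95  -0.311 -0.   ]
 [-0.     0.    -1.   ]] [ 0.312 -0.007 -0.184 -0.    -1.394  0.005] 0.4499438645134931
```

Request:
{"op": "arm_command", "data": {
  "series": [
    [0,[0,0,0],[0,0,-0.143]],
    [0,[0,0,0],[0,0,-0.143]],
    [0,[0,0,0],[0,0,-0.143]],
    [0,[0,0,0],[0,0,-0.143]],
    [0,[0,0,0],[0,0,-0.143]],
    [0,[0,0,0],[0,0,-0.143]],
    [0,[0,0,0],[0,0,-0.143]],
    [0,[0,0,0],[0,0,-0.143]],
    [0,[0,0,0],[0,0,-0.142]],
    [0,[0,0,0],[0,0,-0.142]],
    [0,[0,0,0],[0,0.14,0]],
    [0,[0,0,0],[0,0.14,0]],
    [0,[0,0,0],[0,0,0]]
  ]
}}

```text
time: 4.15
tcp_pos: [485.6, -44.8, 339.4]
ee_rot: [-3.075, -0.258, -0.439]
ft_force: [-1.4, -0.2, 0.8]
opening: 0.8
```

```bash
python3 - <<'E'
from h import *
o,p,R=pose();print(o['time'],p,R.round(3),o['joint_positions'].round(3),o['opening'])
E
```

```text
4.15 [485.57992491 -44.8208519  339.43987479] [[ 0.947  0.167  0.276]
 [ 0.16  -0.986  0.048]
 [ 0.28  -0.001 -0.96 ]] [ 0.355 -0.201 -0.411  0.058 -1.082  1.363] 0.7759221999104997
```

Request:
{"op": "arm_command", "data": {
  "series": [
    [0,[0,0,0],[0,0.14,0]],
    [0,[0,0,0],[0,0.14,0]],
    [0,[0,0,0],[0,0.14,0]],
    [0,[0,0,0],[0,0.14,0]],
    [0,[0,0,0],[0,0,0]]
  ]
}}

```text
time: 4.65
tcp_pos: [484.2, -48.9, 330.8]
ee_rot: [-2.823, -0.235, -1.216]
ft_force: [-0.6, -1.6, -1.9]
opening: 0.3
```

```bash
python3 - <<'E'
from h import *
o,p,R=pose();print(o['time'],p,R.round(3),o['joint_positions'].round(3),o['opening'])
cv2.imwrite("pics/w1.png",snapshot("wrist")[:,:,::-1]);np.save("w1.npy",calibration("wrist"),allow_pickle=True)
E
```

```text
4.65 [484.18868446 -48.89834954 330.79001978] [[ 0.678  0.163  0.717]
 [ 0.116 -0.987  0.114]
 [ 0.726  0.006 -0.687]] [ 0.379 -0.504 -1.003  0.542 -0.314  0.906] 0.2890547298320474
```

View pics/w1.png

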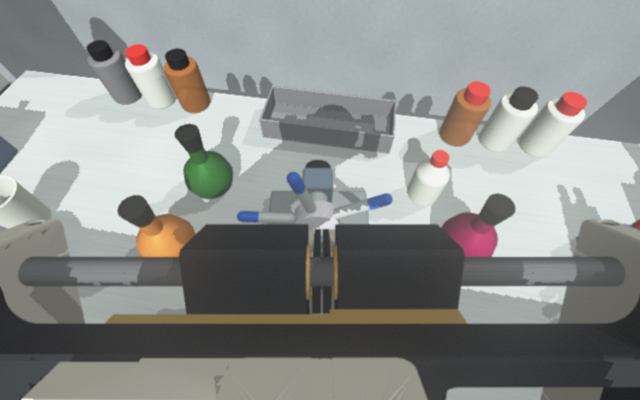

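```bash
cat > kin.py <<'E'
import numpy as np
from scipy.optimize import least_squares
from scipy.spatial.transform import Rotation as Ro
E=lambda a,t:Ro.from_euler(a,t).as_matrix()
def fk(q,k,s4=1,s6=1):
    a1,lat,d1,e1,L1,L2,e2,w,Lt=k
    R=E('z',q[0]);p=R@[a1,lat,d1]
    R=R@E('y',q[1]);p=p+R@[e1,0,L1]
    R=R@E('y',-q[2]);p=p+R@[L2,0,e2]
    R=R@E('x',s4*q[3])@E('y',-q[4]);p=p+R@[Lt,0,w]
    R=R@E('x',s6*q[5])
    return p,R
# tool frame: tool z = x here
E
python3 - <<'E'
from kin import *
D=[([-0.8209,0.3594,0.01106,-.00035,-1.22408,-.2881],[300.5,-603.88,225.6],[.71863,-3.05775,-.0025]),
([ .312,-.007,-.184,0,-1.394,.005],[489.25,-43.84,340.4],[2.543,-1.843,0]),
([.355,-.201,-.411,.058,-1.082,1.363],[485.58,-44.82,339.44],[-3.075,-.258,-.439]),
([.379,-.504,-1.003,.542,-.314,.906],[484.19,-48.9,330.79],[-2.823,-.235,-1.216])]
for s4 in(1,-1):
  for s6 in (1,-1):
    Ms=[]
    for q,p,r in D:
        Ms.append((fk(q,np.zeros(9),s4,s6)[1].T@Ro.from_rotvec(r).as_matrix()).round(2))
    print(s4,s6,[m.tolist() for m in Ms])
    f=lambda k:np.concatenate([fk(q,k,s4,s6)[0]-p for q,p,r in D]+[1e-3*np.array(k)])
    s=least_squares(f,[100,-192,300,0,300,300,0,0,200]);print(s.x.round(1),np.abs(s.fun[:12]).max())
E
```

```text
1 1 [[[0.0, -0.0, 1.0], [-0.84, 0.55, 0.0], [-0.55, -0.84, 0.0]], [[-0.0, -0.0, 1.0], [-1.0, -0.01, -0.0], [0.01, -1.0, -0.0]], [[-0.02, -0.1, 0.99], [0.94, -0.35, -0.02], [0.35, 0.93, 0.1]], [[-0.05, -0.31, 0.95], [0.96, -0.28, -0.05], [0.28, 0.91, 0.31]]]
[  54.9 -201.5 -193.2   66.   404.8  185.6  331.6   99.   181.3] 15.938212661228363
1 -1 [[[0.0, -0.0, 1.0], [-1.0, 0.0, 0.0], [-0.0, -1.0, -0.0]], [[-0.0, -0.0, 1.0], [-1.0, 0.0, -0.0], [-0.0, -1.0, -0.0]], [[-0.02, -0.1, 0.99], [-1.0, -0.05, -0.02], [0.06, -0.99, -0.1]], [[-0.05, -0.31, 0.95], [-0.5, -0.82, -0.29], [0.87, -0.49, -0.12]]]
[  54.9 -201.5 -193.2   66.   404.8  185.6  331.6   99.   181.3] 15.938212661228363
-1 1 [[[-0.0, -0.0, 1.0], [-0.84, 0.54, 0.0], [-0.54, -0.84, -0.0]], [[-0.0, -0.0, 1.0], [-1.0, -0.01, -0.0], [0.01, -1.0, -0.0]], [[0.0, -0.0, 1.0], [0.91, -0.4, -0.0], [0.4, 0.91, -0.0]], [[-0.0, -0.0, 1.0], [0.24, -0.97, -0.0], [0.97, 0.24, 0.0]]]
[  88.9 -192.1   29.2   68.1  519.4  243.6  148.9   32.2  320.6] 8.300613758863847
-1 -1 [[[-0.0, -0.0, 1.0], [-1.0, 0.0, -0.0], [-0.0, -1.0, -0.0]], [[-0.0, -0.0, 1.0], [-1.0, 0.0, -0.0], [-0.0, -1.0, -0.0]], [[0.0, -0.0, 1.0], [-1.0, -0.0, 0.0], [0.0, -1.0, -0.0]], [[-0.0, -0.0, 1.0], [-1.0, 0.0, -0.0], [-0.0, -1.0, -0.0]]]
[  88.9 -192.1   29.2   68.1  519.4  243.6  148.9   32.2  320.6] 8.300613758863847
```

```bash
python3 - <<'E'
from h import *
o,p,R=pose()
a=np.array([np.cos(.171),np.sin(.171),0])
print(R.T@(60*a+np.array([0,0,10])))
E
```

```text
[48.40714033 -0.53934016 36.83012187]
```

Request:
{"op": "arm_command", "data": {
  "series": [
    [0,[16,0,12],[0,0,0]],
    [0,[16,0,12],[0,0,0]],
    [0,[16,0,12],[0,0,0]],
    [0,[0,0,0],[0,0,0]],
    [0,[0,0,0],[0,0,0]]
  ]
}}

```text
time: 5.2
tcp_pos: [551.2, -37.0, 353.6]
ee_rot: [-2.816, -0.229, -1.227]
ft_force: [-0.1, 0.6, -0.6]
opening: 0.5
```

```bash
python3 - <<'E'
from h import *
o,p,R=pose();print(repr(p),repr(o['ee_rot']),R[:,2].round(3),repr(o['joint_positions']),o['time'])
E
```

```text
array([551.20742697, -37.0287652 , 353.59344271]) array([-2.81622588, -0.22938957, -1.22741053]) [ 0.723  0.115 -0.681] array([ 0.33421021, -0.3608413 , -0.88506854,  0.51245809, -0.26544246,
        0.95742661]) 5.2
```

Request:
{"op": "arm_command", "data": {
  "series": [
    [0,[0,0,0],[0,0.14,0]],
    [0,[0,0,0],[0,0.14,0]],
    [0,[0,0,0],[0,0,0]],
    [0,[0,0,0],[0,0,0]]
  ]
}}

```text
time: 5.6
tcp_pos: [522.0, -59.5, 387.4]
ee_rot: [-2.639, -0.24, -1.482]
ft_force: [0.3, 0.4, 1.1]
opening: 0.5
```

```bash
python3 - <<'E'
from h import *
o,p,R=pose();print(repr(p),repr(o['ee_rot']),R[:,2].round(3),repr(o['joint_positions']),o['time'])
E
```

```text
array([521.96601123, -59.48884132, 387.37994565]) array([-2.63856139, -0.23953864, -1.48212677]) [ 0.838  0.169 -0.519] array([ 0.20151293, -0.47279482, -1.01454951,  0.5668344 , -0.0047002 ,
        0.98494541]) 5.6
```

```bash
cat > kin.py <<'E'
import numpy as np
from scipy.optimize import least_squares
from scipy.spatial.transform import Rotation as Ro
E=lambda a,t:Ro.from_euler(a,t).as_matrix()
C=np.array([[0,0,1],[-1,0,0],[0,-1,0.]])
def fk(q,k):
    a1,lat,d1,e1,L1,L2,e2,w,Lt,l4,l5,l6=k
    R=E('z',q[0]);p=R@[a1,lat,d1]
    R=R@E('y',q[1]);p=p+R@[e1,0,L1]
    R=R@E('y',-q[2]);p=p+R@[L2,0,e2]
    R=R@E('x',-q[3]);p=p+R@[0,l4,l6]
    R=R@E('y',-q[4]);p=p+R@[Lt,l5*0,w]
    R=R@E('x',-q[5])
    return p,R@C
D=[([-0.820916,0.359424,0.011057,-.000353,-1.224079,-.2881],[300.504,-603.879,225.6],[.71863,-3.05775,-.0025]),
([ .312,-.007,-.184,0,-1.394,.005],[489.25,-43.84,340.4],[2.543,-1.843,0]),
([.355,-.201,-.411,.058,-1.082,1.363],[485.58,-44.82,339.44],[-3.075,-.258,-.439]),
([.379,-.504,-1.003,.542,-.314,.906],[484.19,-48.9,330.79],[-2.823,-.235,-1.216]),
([ 0.33421021, -0.3608413 , -0.88506854,  0.51245809, -0.26544246,0.95742661],[551.207,-37.029,353.593],[-2.81622588, -0.22938957, -1.22741053]),
([ 0.20151293, -0.47279482, -1.01454951,  0.5668344 , -0.0047002 ,0.98494541],[521.966,-59.489,387.38],[-2.63856139, -0.23953864, -1.48212677])]
E
python3 - <<'E'
from kin import *
f=lambda k:np.concatenate([fk(q,k)[0]-p for q,p,r in D]+[1e-3*(np.array(k)-k0)])
for k0 in ([0,-192,300,0,350,350,0,0,300,0,0,0],[100,-100,200,50,400,300,50,50,200,-90,0,0],[0,0,163,0,425,392,0,0,300,-192,0,0]):
    s=least_squares(f,k0);print(s.x.round(1),np.abs(s.fun[:18]).max(),s.fun[:18].round(1))
E
```

```text
[ 2.300e+00 -1.100e+00  1.977e+02  5.000e-01  6.011e+02  4.609e+02
 -2.000e-01 -2.000e-01  3.775e+02 -1.908e+02 -0.000e+00  4.000e-01] 0.07416576051411994 [-0.  -0.  -0.  -0.1  0.   0.   0.1  0.  -0.  -0.   0.  -0.   0.   0.
  0.   0.  -0.1 -0. ]
[ 2.300e+00 -1.100e+00  1.977e+02  6.000e-01  6.011e+02  4.609e+02
 -1.000e-01 -2.000e-01  3.775e+02 -1.908e+02  0.000e+00  4.000e-01] 0.07393981462075772 [-0.  -0.  -0.  -0.1  0.   0.   0.1  0.  -0.  -0.   0.  -0.   0.   0.
  0.   0.  -0.1 -0. ]
[ 2.200e+00 -9.000e-01  1.978e+02  5.000e-01  6.011e+02  4.610e+02
 -1.000e-01 -2.000e-01  3.775e+02 -1.909e+02  0.000e+00  4.000e-01] 0.07284604687265528 [-0.  -0.  -0.  -0.1  0.   0.   0.1  0.  -0.  -0.   0.1 -0.   0.   0.
  0.   0.  -0.1 -0. ]
```

```bash
cat >> kin.py <<'E'
k=np.array([2.25,-1,197.75,.5,601.1,460.95,-.1,-.2,377.5,-190.85,0,.4])
LO=np.array([-3.07,-1.43,-1.02,-3.03,-3.05,-3.03])+.02;HI=np.array([3.07,2.12,1.25,1.67,0,3.03])-.02
yaw0=.171; O=np.array([581,-27,170.]); A=np.array([np.cos(yaw0),np.sin(yaw0),0]);Y=np.array([-A[1],A[0],0]);Z=np.array([0,0,1.])
def Rt(pitch,dyaw,roll):
    c,s=np.cos(yaw0+dyaw),np.sin(yaw0+dyaw)
    z=np.array([c*np.cos(pitch),s*np.cos(pitch),-np.sin(pitch)])
    y=np.array([s,-c,0.]);x=np.cross(y,z)
    return np.c_[x,y,z]@E('z',roll)
def ik(p,R,q0):
    f=lambda q:(lambda a:np.r_[(a[0]-p)/100,Ro.from_matrix(a[1].T@R).as_rotvec()])(fk(q,k))
    s=least_squares(f,np.clip(q0,LO+1e-6,HI-1e-6),bounds=(LO,HI),max_nfev=60);return s.x,np.abs(s.fun).max()
E
cat > scan.py <<'E'
from kin import *
rng=np.random.default_rng(0)
pt=lambda phi,r,x:O+x*A+r*(np.sin(phi)*Y+np.cos(phi)*Z)
cur=np.array([.2,-.47,-1,.57,-.1,.98])
for pd in (0,15,30,45):
  for yd in (-50,-25,0,25,50):
    out=[]
    for roll in (0,):
      for phi in (45,-124):
        best=(9,None);sols=[]
        for i in range(10):
            q0=cur if i==0 else np.r_[rng.uniform(-1,1),rng.uniform(-1.2,.8),rng.uniform(-1,.5),rng.uniform(-3,1.6),rng.uniform(-2.5,0),rng.uniform(-3,3)]
            q,e=ik(pt(np.radians(phi),70,12),Rt(np.radians(pd),np.radians(yd),0),q0)
            if e<1e-3 and not any(np.abs(q-s).max()<.05 for s in sols): sols.append(q)
        out.append((phi,[s.round(2).tolist() for s in sols]))
    if out[0][1] and out[1][1]: print(pd,yd,out)
    else: print(pd,yd,[len(o[1]) for o in out])
E
time python3 scan.py
```

```text
0 -50 [0, 0]
0 -25 [0, 0]
0 0 [(45, [[-0.75, 0.69, -0.99, -2.22, -1.64, -1.48]]), (-124, [[-0.9, 0.9, -0.78, -2.07, -1.62, -1.48]])]
0 25 [(45, [[-0.73, 0.53, -0.6, -1.79, -1.47, -2.0]]), (-124, [[-0.84, 0.77, -0.42, -1.68, -1.53, -1.95]])]
0 50 [(45, [[-0.62, 0.6, -0.26, -1.5, -1.63, -2.28]]), (-124, [[-0.73, 0.82, -0.08, -1.41, -1.69, -2.23]])]
15 -50 [0, 0]
15 -25 [0, 0]
15 0 [(45, [[-0.62, 0.15, -0.85, -2.13, -0.95, -2.07]]), (-124, [[-0.84, 0.52, -0.76, -2.04, -1.17, -1.84]])]
15 25 [(45, [[-0.61, 0.25, -0.54, -1.64, -1.14, -2.38]]), (-124, [[-0.76, 0.53, -0.42, -1.58, -1.24, -2.21]])]
15 50 [(45, [[-0.54, 0.42, -0.25, -1.35, -1.42, -2.49]]), (-124, [[-0.66, 0.65, -0.11, -1.29, -1.49, -2.38]])]
30 -50 [0, 0]
30 -25 [0, 1]
30 0 [0, 1]
30 25 [(45, [[-0.34, 0.07, -0.45, -1.32, -0.81, -2.9]]), (-124, [[-0.58, 0.34, -0.38, -1.37, -0.96, -2.59]])]
30 50 [(45, [[-0.39, 0.27, -0.22, -1.15, -1.23, -2.77]]), (-124, [[-0.55, 0.49, -0.12, -1.12, -1.29, -2.58]])]
45 -50 [1, 0]
45 -25 [0, 0]
45 0 [0, 1]
45 25 [1, 0]
45 50 [0, 1]
real	0m20.510s
user	0m21.004s
sys	0m0.100s
```

```bash
cat > path.py <<'E'
from kin import *
def rows(qa,qb,n):
    out=[];p,R=fk(qa,k)
    for i in range(1,n+1):
        p2,R2=fk(qa+(qb-qa)*i/n,k)
        out.append((R.T@(p2-p),Ro.from_matrix(R.T@R2).as_rotvec(),p2,R2[:,2]));p,R=p2,R2
    return out
E
python3 - <<'E'
from path import *
pt=lambda phi,r,x:O+x*A+r*(np.sin(phi)*Y+np.cos(phi)*Z)
seed=np.array([-.74,.6,-.8,-2,-1.55,-1.7])
for ph,r,x in ((30,80,-80),(30,80,12),(-36,70,12),(-90,70,12),(-124,70,12)):
    q,e=ik(pt(np.radians(ph),r,x),Rt(0,np.radians(10),0),seed);print(ph,q.round(3),e)
    if x==-80: qg=q
qc=np.array([.355,-.201,-.411,.058,-1.082,1.363])
for n,f in enumerate(np.linspace(0,1,11)):
    q=qc+(qg-qc)*f;p,R=fk(q,k);w=p-377*R[:,2]; print(p.round(),R.round(2)[:,2],R[2].round(2),'wrist',w.round())
E
```

```text
30 [-0.98   0.502 -0.903 -1.813 -1.531 -1.732] 1.2048720364153834e-10
30 [-0.771  0.482 -0.804 -2.009 -1.447 -1.828] 5.2015558114821e-15
-36 [-0.866  0.512 -0.668 -1.905 -1.437 -1.939] 1.9895196601282807e-15
-90 [-0.9    0.687 -0.619 -1.885 -1.487 -1.822] 1.1368683772161603e-15
-124 [-0.892  0.812 -0.63  -1.902 -1.529 -1.693] 1.1368683772161603e-15
[486. -45. 339.] [ 0.28  0.05 -0.96] [ 0.28 -0.   -0.96] wrist [382. -63. 701.]
[419. -56. 249.] [ 0.09  0.14 -0.99] [ 0.04 -0.16 -0.99] wrist [ 386. -108.  621.]
[350. -44. 183.] [-0.06  0.28 -0.96] [-0.25 -0.14 -0.96] wrist [ 371. -150.  544.]
[291. -11. 141.] [-0.13  0.46 -0.88] [-0.47  0.05 -0.88] wrist [ 340. -184.  473.]
[253.  36. 123.] [-0.12  0.64 -0.76] [-0.54  0.36 -0.76] wrist [ 298. -204.  410.]
[244.  86. 125.] [-0.02  0.79 -0.62] [-0.42  0.67 -0.62] wrist [ 253. -211.  357.]
[265. 127. 142.] [ 0.14  0.88 -0.46] [-0.12  0.88 -0.46] wrist [ 210. -204.  315.]
[311. 145. 169.] [ 0.36  0.88 -0.31] [ 0.26  0.92 -0.31] wrist [ 175. -187.  284.]
[374. 132. 197.] [ 0.59  0.79 -0.17] [ 0.64  0.75 -0.17] wrist [ 152. -165.  262.]
[441.  83. 223.] [ 0.8   0.6  -0.07] [ 0.91  0.42 -0.07] wrist [ 141. -144.  248.]
[495.  -1. 239.] [ 0.94  0.34 -0.  ] [ 1.  0. -0.] wrist [ 141. -129.  239.]
```

```bash
python3 - <<'E'
from path import *
pt=lambda y,z,x:O+x*A+y*Y+z*Z
seed=np.array([-.77,.48,-.8,-2,-1.45,-1.83])
qg,e=ik(pt(55,140,12),Rt(0,np.radians(10),0),seed);print(qg.round(3),e,pt(55,140,12))
qe,e=ik(pt(55,45,12),Rt(0,np.radians(10),0),qg);print(qe.round(3),e)
qc=np.array([.355,-.201,-.411,.058,-1.082,1.363])
for mid in (None,np.array([-.4,.3,-.4,-1.2,-1.3,-.5]),np.array([-.5,.3,-.2,-1.2,-1.1,-.5]),np.array([-.6,.2,-.3,-1.,-1.1,-.5])):
    print(mid)
    W=[qc,qg] if mid is None else [qc,mid,qg]
    for a,b in zip(W,W[1:]):
      for f in np.linspace(0,1,7):
        q=a+(b-a)*f;p,R=fk(q,k);w=p-377*R[:,2]
        p4=w+0; print(p.round(),R.round(2)[:,2],'wrist',w.round(), 'bodylow', (p-66*R[:,2]).round()[2])
E
```

```text
[-0.723  0.191 -0.773 -1.994 -1.293 -2.117] 1.1723955140041654e-15 [583.4657494   29.23984424 310.        ]
[-0.755  0.597 -0.838 -2.038 -1.509 -1.692] 3.7909320375435915e-10
None
[486. -45. 339.] [ 0.28  0.05 -0.96] wrist [382. -63. 701.] bodylow 403.0
[397. -20. 229.] [ 0.08  0.27 -0.96] wrist [ 366. -122.  591.] bodylow 293.0
[337.  45. 174.] [ 0.04  0.54 -0.84] wrist [ 323. -157.  492.] bodylow 229.0
[332. 120. 169.] [ 0.16  0.75 -0.64] wrist [ 271. -161.  412.] bodylow 212.0
[389. 165. 204.] [ 0.42  0.81 -0.41] wrist [ 232. -142.  357.] bodylow 230.0
[487. 141. 257.] [ 0.72  0.68 -0.18] wrist [ 217. -114.  324.] bodylow 269.0
[583.  29. 310.] [ 0.94  0.34 -0.  ] wrist [229. -98. 310.] bodylow 310.0
[-0.4  0.3 -0.4 -1.2 -1.3 -0.5]
[486. -45. 339.] [ 0.28  0.05 -0.96] wrist [382. -63. 701.] bodylow 403.0
[447. -38. 266.] [ 0.13  0.17 -0.98] wrist [ 399. -102.  634.] bodylow 330.0
[415. -15. 211.] [ 0.03  0.33 -0.94] wrist [ 403. -139.  567.] bodylow 274.0
[398.  19. 177.] [ 0.    0.5  -0.86] wrist [ 397. -170.  503.] bodylow 234.0
[402.  54. 161.] [ 0.05  0.66 -0.75] wrist [ 385. 
[... 2233 characters left out ...]
0
[ 494. -105.  186.] [ 0.41  0.53 -0.74] wrist [ 339. -304.  466.] bodylow 235.0
[ 524. -142.  183.] [ 0.56  0.52 -0.64] wrist [ 312. -340.  425.] bodylow 226.0
[ 524. -142.  183.] [ 0.56  0.52 -0.64] wrist [ 312. -340.  425.] bodylow 226.0
[523. -81. 188.] [ 0.61  0.58 -0.53] wrist [ 291. -301.  388.] bodylow 223.0
[527. -31. 203.] [ 0.68  0.61 -0.41] wrist [ 271. -260.  359.] bodylow 231.0
[538.   6. 226.] [ 0.75  0.59 -0.3 ] wrist [ 255. -218.  338.] bodylow 246.0
[552.  29. 254.] [ 0.82  0.54 -0.18] wrist [ 243. -176.  323.] bodylow 266.0
[568.  37. 283.] [ 0.89  0.46 -0.08] wrist [ 234. -135.  314.] bodylow 288.0
[583.  29. 310.] [ 0.94  0.34 -0.  ] wrist [229. -98. 310.] bodylow 310.0
```

```bash
cat > plan1.py <<'E'
from path import *
pt=lambda y,z,x:O+x*A+y*Y+z*Z
qg=np.array([-0.723,0.191,-0.773,-1.994,-1.293,-2.117])
qc=np.array([.355,-.201,-.411,.058,-1.082,1.363]);mid=np.array([-.6,.2,-.3,-1.,-1.1,-.5])
P0=fk(qc,k)[0];P1=np.array([583.5,29,335])
q=qc.copy();N=36;poses=[]
for i in range(N+1):
    f=i/N
    qq=qc+(mid-qc)*2*f if f<.5 else mid+(qg-mid)*(2*f-1)
    R=fk(qq,k)[1]; p=P0+(P1-P0)*f+np.array([0,0,60])*np.sin(np.pi*f)
    q,e=ik(p,R,q); poses.append((p,R,q))
    if i%3==0: w=p-377*R[:,2];print(i,p.round(),R[:,2].round(2),q.round(2),'%.0e'%e,'w',w.round())
E
python3 plan1.py
```

```text
0 [486. -45. 339.] [ 0.28  0.05 -0.96] [ 0.36 -0.2  -0.41  0.06 -1.08  1.36] 0e+00 w [382. -63. 701.]
3 [494. -39. 355.] [ 0.2   0.15 -0.97] [ 0.24 -0.13 -0.25 -0.1  -1.22  0.99] 2e-12 w [417. -94. 720.]
6 [502. -33. 369.] [ 0.18  0.26 -0.95] [ 0.13 -0.08 -0.13 -0.25 -1.31  0.58] 8e-15 w [ 435. -132.  726.]
9 [510. -26. 381.] [ 0.21  0.38 -0.9 ] [ 0.02 -0.06 -0.06 -0.4  -1.35  0.14] 2e-14 w [ 432. -170.  721.]
12 [518. -20. 390.] [ 0.29  0.47 -0.83] [-0.08 -0.07 -0.06 -0.54 -1.33 -0.3 ] 4e-12 w [ 410. -199.  704.]
15 [526. -14. 396.] [ 0.41  0.53 -0.74] [-0.16 -0.1  -0.11 -0.67 -1.24 -0.74] 1e-10 w [ 371. -213.  676.]
18 [535.  -8. 397.] [ 0.56  0.52 -0.64] [-0.21 -0.17 -0.2  -0.79 -1.09 -1.18] 1e-15 w [ 323. -206.  639.]
21 [543.  -2. 395.] [ 0.61  0.58 -0.53] [-0.34 -0.14 -0.22 -0.99 -1.13 -1.39] 1e-13 w [ 311. -222.  595.]
24 [551.   4. 388.] [ 0.68  0.61 -0.41] [-0.45 -0.11 -0.28 -1.18 -1.15 -1.6 ] 5e-13 w [ 295. -224.  544.]
27 [559.  11. 379.] [ 0.75  0.59 -0.3 ] [-0.54 -0.08 -0.36 -1.36 -1.15 -1.81] 4e-13 w [ 277. -213.  490.]
30 [567.  17. 366.] [ 0.82  0.54 -0.18] [-0.61 -0.04 -0.47 -1.55 -1.16 -1.99] 2e-12 w [ 258. -188.  435.]
33 [575.  23. 351.] [ 0.89  0.46 -0.08] [-0.67  0.01 -0.59 -1.75 -1.18 -2.14] 3e-10 w [ 241. -149.  382.]
36 [584.  29. 335.] [ 0.94  0.34 -0.  ] [-0.71  0.1  -0.74 -1.97 -1.24 -2.23] 7e-13 w [229. -99. 335.]
```

```bash
cat >> path.py <<'E'
def seg(p,R,p2,R2,n):
    # n equal rows: constant tool-frame twist approx; returns per-row shift, rot list
    rv=Ro.from_matrix(R.T@R2).as_rotvec();out=[];Rc=R;pc=p
    for i in range(1,n+1):
        Rn=R@Ro.from_rotvec(rv*i/n).as_matrix();pn=p+(p2-p)*i/n
        out.append([0,(Rc.T@(pn-pc)).round(0).tolist(),(rv/n).round(3).tolist()]);Rc,pc=Rn,pn
    return out
E
python3 - <<'E'
from plan1 import *
from path import seg
from h import pose
o,p,R=pose()
for r in seg(p,R,poses[0][0],poses[0][1],6):print(r)
E
```

```text
0 [486. -45. 339.] [ 0.28  0.05 -0.96] [ 0.36 -0.2  -0.41  0.06 -1.08  1.36] 0e+00 w [382. -63. 701.]
3 [494. -39. 355.] [ 0.2   0.15 -0.97] [ 0.24 -0.13 -0.25 -0.1  -1.22  0.99] 2e-12 w [417. -94. 720.]
6 [502. -33. 369.] [ 0.18  0.26 -0.95] [ 0.13 -0.08 -0.13 -0.25 -1.31  0.58] 8e-15 w [ 435. -132.  726.]
9 [510. -26. 381.] [ 0.21  0.38 -0.9 ] [ 0.02 -0.06 -0.06 -0.4  -1.35  0.14] 2e-14 w [ 432. -170.  721.]
12 [518. -20. 390.] [ 0.29  0.47 -0.83] [-0.08 -0.07 -0.06 -0.54 -1.33 -0.3 ] 4e-12 w [ 410. -199.  704.]
15 [526. -14. 396.] [ 0.41  0.53 -0.74] [-0.16 -0.1  -0.11 -0.67 -1.24 -0.74] 1e-10 w [ 371. -213.  676.]
18 [535.  -8. 397.] [ 0.56  0.52 -0.64] [-0.21 -0.17 -0.2  -0.79 -1.09 -1.18] 1e-15 w [ 323. -206.  639.]
21 [543.  -2. 395.] [ 0.61  0.58 -0.53] [-0.34 -0.14 -0.22 -0.99 -1.13 -1.39] 1e-13 w [ 311. -222.  595.]
24 [551.   4. 388.] [ 0.68  0.61 -0.41] [-0.45 -0.11 -0.28 -1.18 -1.15 -1.6 ] 5e-13 w [ 295. -224.  544.]
27 [559.  11. 379.] [ 0.75  0.59 -0.3 ] [-0.54 -0.08 -0.36 -1.36 -1.15 -1.81] 4e-13 w [ 277. -213.  490.]
30 [567.  17. 366.] [ 0.82  0.54 -0.18] [-0.61 -0.04 -0.47 -1.55 -1.16 -1.99] 2e-12 w [ 258. -188.  435.]
33 [575.  23. 351.] [ 0.89  0.46 -0.08] [-0.67  0.01 -0.59 -1.75 -1.18 -2.14] 3e-10 w [ 241. -149.  382.]
36 [584.  29. 335.] [ 0.94  0.34 -0.  ] [-0.71  0.1  -0.74 -1.97 -1.24 -2.23] 7e-13 w [229. -99. 335.]
[0, [-10.0, -3.0, -1.0], [-0.004, -0.123, 0.002]]
[0, [-10.0, -3.0, 1.0], [-0.004, -0.123, 0.002]]
[0, [-10.0, -3.0, 2.0], [-0.004, -0.123, 0.002]]
[0, [-9.0, -3.0, 3.0], [-0.004, -0.123, 0.002]]
[0, [-9.0, -3.0, 4.0], [-0.004, -0.123, 0.002]]
[0, [-8.0, -3.0, 5.0], [-0.004, -0.123, 0.002]]
```

Request:
{"op": "arm_command", "data": {
  "series": [
    [0,[-10,-3,-1],[-0.004,-0.123,0.002]],
    [0,[-10,-3,1],[-0.004,-0.123,0.002]],
    [0,[-10,-3,2],[-0.004,-0.123,0.002]],
    [0,[-9,-3,3],[-0.004,-0.123,0.002]],
    [0,[-9,-3,4],[-0.004,-0.123,0.002]],
    [0,[-8,-3,5],[-0.004,-0.123,0.002]],
    [0,[0,0,0],[0,0,0]]
  ]
}}

```text
time: 6.3
tcp_pos: [493.3, -48.9, 338.8]
ee_rot: [-3.07, -0.249, -0.48]
ft_force: [0.0, -0.2, -1.4]
opening: 0.3
```

```bash
sed -i 's/    if i%3==0: w=.*/    pass/' plan1.py; python3 - <<'E'
from plan1 import *
from path import seg
from h import pose
o,p,R=pose(); print(o['joint_positions'].round(3),p.round())
idx=[6,12,18]
for j,n in zip(idx,(6,6,7)):
    for r in seg(p,R,poses[j][0],poses[j][1],n):print(r,end=', ')
    print(np.linalg.norm(r[2]));p,R=poses[j][:2]
E
```

```text
[ 0.345 -0.202 -0.423  0.065 -1.046  1.364] [493. -49. 339.]
[0, [3.0, -2.0, -4.0], [0.027, -0.034, 0.183]], [0, [3.0, -3.0, -4.0], [0.027, -0.034, 0.183]], [0, [2.0, -4.0, -4.0], [0.027, -0.034, 0.183]], [0, [1.0, -4.0, -4.0], [0.027, -0.034, 0.183]], [0, [0.0, -4.0, -4.0], [0.027, -0.034, 0.183]], [0, [-1.0, -4.0, -4.0], [0.027, -0.034, 0.183]], 0.1880797703103659
[0, [-0.0, -4.0, -2.0], [0.026, -0.038, 0.184]], [0, [-1.0, -4.0, -2.0], [0.026, -0.038, 0.184]], [0, [-2.0, -4.0, -2.0], [0.026, -0.038, 0.184]], [0, [-3.0, -4.0, -2.0], [0.026, -0.038, 0.184]], [0, [-3.0, -3.0, -2.0], [0.026, -0.038, 0.184]], [0, [-4.0, -2.0, -1.0], [0.026, -0.038, 0.184]], 0.18967340351245876
[0, [-3.0, -1.0, 1.0], [0.012, -0.05, 0.154]], [0, [-3.0, -1.0, 1.0], [0.012, -0.05, 0.154]], [0, [-3.0, -0.0, 1.0], [0.012, -0.05, 0.154]], [0, [-3.0, -0.0, 1.0], [0.012, -0.05, 0.154]], [0, [-3.0, 0.0, 1.0], [0.012, -0.05, 0.154]], [0, [-3.0, 1.0, 1.0], [0.012, -0.05, 0.154]], [0, [-2.0, 1.0, 1.0], [0.012, -0.05, 0.154]], 0.16235762994081923
```

Request:
{"op": "arm_command", "data": {
  "series": [
    [0,[2,-2,-3],[0.02,-0.025,0.137]],
    [0,[2,-2,-3],[0.02,-0.025,0.137]],
    [0,[2,-3,-3],[0.02,-0.025,0.137]],
    [0,[1,-3,-3],[0.02,-0.025,0.137]],
    [0,[1,-3,-3],[0.02,-0.025,0.137]],
    [0,[0,-3,-3],[0.02,-0.025,0.137]],
    [0,[0,-3,-3],[0.02,-0.025,0.137]],
    [0,[-1,-3,-3],[0.02,-0.025,0.137]],
    [0,[0,-3,-2],[0.02,-0.028,0.138]],
    [0,[-1,-3,-2],[0.02,-0.028,0.138]],
    [0,[-1,-3,-2],[0.02,-0.028,0.138]],
    [0,[-2,-3,-2],[0.02,-0.028,0.138]],
    [0,[-2,-3,-1],[0.02,-0.028,0.138]],
    [0,[-2,-2,-1],[0.02,-0.028,0.138]],
    [0,[-3,-2,-1],[0.02,-0.028,0.138]],
    [0,[-3,-2,-1],[0.02,-0.028,0.138]],
    [0,[0,0,0],[0,0,0]]
  ]
}}

```text
time: 8.0
tcp_pos: [514.2, -22.1, 390.6]
ee_rot: [-1.386, 2.189, 0.33]
ft_force: [-0.9, -1.1, 0.2]
opening: 0.3
```

```bash
python3 - <<'E'
from plan1 import *
from path import seg
from h import pose
o,p,R=pose(); print(o['joint_positions'].round(3),p.round(), poses[12][2].round(2),o['time'])
for j,n in zip([18,27,36],(8,6,6)):
    for r in seg(p,R,poses[j][0],poses[j][1],n):print(r,end=', ')
    print(np.linalg.norm(r[2]));p,R=poses[j][:2]
E
```

```text
[-0.079 -0.081 -0.073 -0.529 -1.314 -0.295] [514. -22. 391.] [-0.08 -0.07 -0.06 -0.54 -1.33 -0.3 ] 8.0
[0, [-3.0, -2.0, 1.0], [0.009, -0.043, 0.136]], [0, [-3.0, -1.0, 1.0], [0.009, -0.043, 0.136]], [0, [-3.0, -1.0, 1.0], [0.009, -0.043, 0.136]], [0, [-3.0, -0.0, 1.0], [0.009, -0.043, 0.136]], [0, [-3.0, 0.0, 1.0], [0.009, -0.043, 0.136]], [0, [-3.0, 0.0, 2.0], [0.009, -0.043, 0.136]], [0, [-3.0, 1.0, 2.0], [0.009, -0.043, 0.136]], [0, [-2.0, 1.0, 2.0], [0.009, -0.043, 0.136]], 0.1429195577938863
[0, [-1.0, 0.0, 6.0], [-0.067, -0.025, 0.205]], [0, [-1.0, 0.0, 6.0], [-0.067, -0.025, 0.205]], [0, [-1.0, -0.0, 6.0], [-0.067, -0.025, 0.205]], [0, [-1.0, -0.0, 6.0], [-0.067, -0.025, 0.205]], [0, [-1.0, -1.0, 6.0], [-0.067, -0.025, 0.205]], [0, [-1.0, -1.0, 6.0], [-0.067, -0.025, 0.205]], 0.21711517680714998
[0, [-2.0, -5.0, 7.0], [-0.076, 0.013, 0.197]], [0, [-3.0, -5.0, 7.0], [-0.076, 0.013, 0.197]], [0, [-4.0, -5.0, 6.0], [-0.076, 0.013, 0.197]], [0, [-5.0, -4.0, 6.0], [-0.076, 0.013, 0.197]], [0, [-6.0, -3.0, 5.0], [-0.076, 0.013, 0.197]], [0, [-7.0, -3.0, 5.0], [-0.076, 0.013, 0.197]], 0.21155141219098492
```

Follows the plan. Continue: 8 rows, then the second segment in 10.

Request:
{"op": "arm_command", "data": {
  "series": [
    [0,[-3,-2,1],[0.009,-0.043,0.136]],
    [0,[-3,-1,1],[0.009,-0.043,0.136]],
    [0,[-3,-1,1],[0.009,-0.043,0.136]],
    [0,[-3,0,1],[0.009,-0.043,0.136]],
    [0,[-3,0,1],[0.009,-0.043,0.136]],
    [0,[-3,0,2],[0.009,-0.043,0.136]],
    [0,[-3,1,2],[0.009,-0.043,0.136]],
    [0,[-2,1,2],[0.009,-0.043,0.136]],
    [0,[-1,0,4],[-0.04,-0.015,0.123]],
    [0,[-1,0,4],[-0.04,-0.015,0.123]],
    [0,[-1,0,4],[-0.04,-0.015,0.123]],
    [0,[-1,0,4],[-0.04,-0.015,0.123]],
    [0,[-1,0,4],[-0.04,-0.015,0.123]],
    [0,[-1,0,4],[-0.04,-0.015,0.123]],
    [0,[-1,0,4],[-0.04,-0.015,0.123]],
    [0,[-1,0,4],[-0.04,-0.015,0.123]],
    [0,[-1,0,4],[-0.04,-0.015,0.123]],
    [0,[-1,0,4],[-0.04,-0.015,0.123]],
    [0,[0,0,0],[0,0,0]]
  ]
}}

```text
time: 9.9
tcp_pos: [567.6, 11.1, 378.1]
ee_rot: [1.423, 1.84, 1.663]
ft_force: [-0.3, -0.4, -0.3]
opening: 0.6
```

```bash
python3 - <<'E'
from plan1 import *
from path import seg
from h import *
o,p,R=pose(); print(o['joint_positions'].round(3),p.round(), poses[27][2].round(2),o['time'])
for r in seg(p,R,poses[36][0],poses[36][1],10):print(r,end=', ')
print(np.linalg.norm(r[2]))
E
```

```text
[-0.531 -0.065 -0.346 -1.36  -1.146 -1.81 ] [568.  11. 378.] [-0.54 -0.08 -0.36 -1.36 -1.15 -1.81] 9.9
[0, [-1.0, -3.0, 4.0], [-0.046, 0.008, 0.118]], [0, [-1.0, -3.0, 3.0], [-0.046, 0.008, 0.118]], [0, [-2.0, -3.0, 3.0], [-0.046, 0.008, 0.118]], [0, [-2.0, -3.0, 3.0], [-0.046, 0.008, 0.118]], [0, [-3.0, -3.0, 3.0], [-0.046, 0.008, 0.118]], [0, [-3.0, -3.0, 3.0], [-0.046, 0.008, 0.118]], [0, [-3.0, -3.0, 3.0], [-0.046, 0.008, 0.118]], [0, [-4.0, -2.0, 2.0], [-0.046, 0.008, 0.118]], [0, [-4.0, -2.0, 2.0], [-0.046, 0.008, 0.118]], [0, [-4.0, -2.0, 2.0], [-0.046, 0.008, 0.118]], 0.12690153663372244
```

Request:
{"op": "arm_command", "data": {
  "series": [
    [0,[-1,-3,4],[-0.046,0.008,0.118]],
    [0,[-1,-3,3],[-0.046,0.008,0.118]],
    [0,[-2,-3,3],[-0.046,0.008,0.118]],
    [0,[-2,-3,3],[-0.046,0.008,0.118]],
    [0,[-3,-3,3],[-0.046,0.008,0.118]],
    [0,[-3,-3,3],[-0.046,0.008,0.118]],
    [0,[-3,-3,3],[-0.046,0.008,0.118]],
    [0,[-4,-2,2],[-0.046,0.008,0.118]],
    [0,[-4,-2,2],[-0.046,0.008,0.118]],
    [0,[-4,-2,2],[-0.046,0.008,0.118]],
    [0,[0,0,0],[0,0,0]]
  ]
}}

```text
time: 11.0
tcp_pos: [583.1, 30.4, 335.7]
ee_rot: [-2.032, -0.363, -2.033]
ft_force: [-0.7, -0.5, 0.6]
opening: 0.2
```

```bash
python3 - <<'E'
from h import *
import pickle
o,p,R=pose(); print(o['joint_positions'].round(3),p.round(1),R.round(3),o['time'])
d={}
for n in ("wrist","scene","top"):
    d[n]=calibration(n);cv2.imwrite(f"pics/{n}2.png",snapshot(n)[:,:,::-1])
pickle.dump(d,open("c2.pkl","wb"))
a=cv2.imread("pics/scene2.png")[150:290,240:400];cv2.imwrite("pics/sz2.png",cv2.resize(a,None,fx=4,fy=4,interpolation=2))
E
```

```text
[-0.71   0.093 -0.738 -1.964 -1.235 -2.239] [583.1  30.4 335.7] [[-0.001  0.343  0.939]
 [ 0.003 -0.939  0.343]
 [ 1.     0.003 -0.   ]] 11.0
```

View pics/wrist2.png

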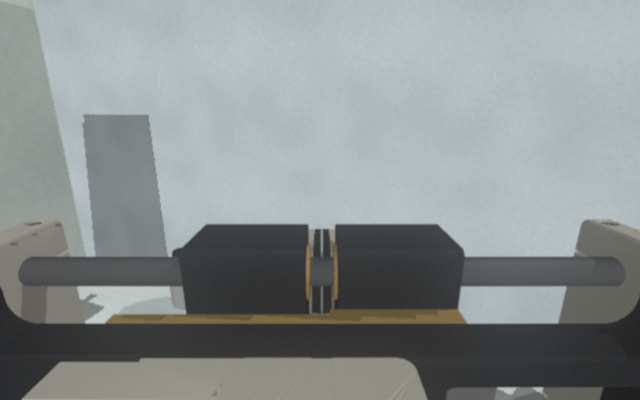

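View pics/scene2.png

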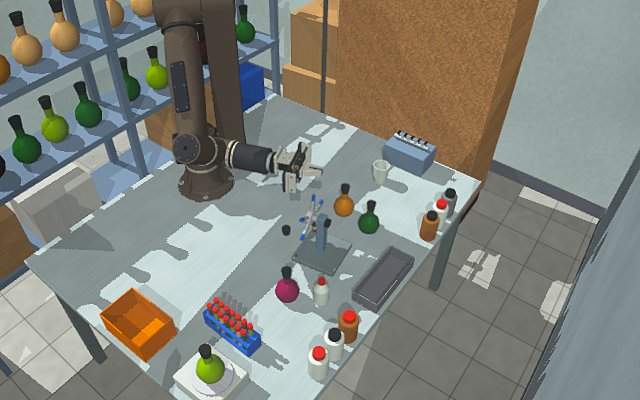

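View pics/top2.png

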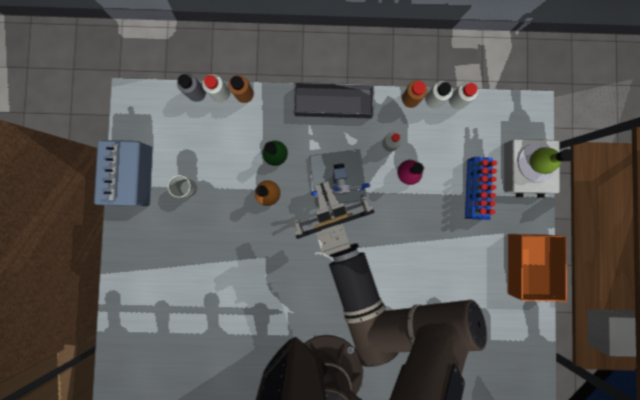

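```bash
python3 - <<'E'
from h import *
T=calibration("top");S=calibration("scene")
tz=lambda x,y:(240+x/4-.4,140+y/4-.4)
sz=lambda x,y:(260+x/5-.4,170+y/5-.4)
A=np.array([np.cos(.171),np.sin(.171),0])
for q in [(401,137)]:
    p=onz(T,tz(*q),190);print(p,p-45*A)
p=onz(S,sz(314,232),190);print(p,p-45*A)
a=cv2.imread("pics/scene0.png")[190:245,290:345];cv2.imwrite("pics/sz3.png",cv2.resize(a,None,fx=10,fy=10,interpolation=0))
a=cv2.imread("pics/top0.png")[150:210,300:380];cv2.imwrite("pics/tz3.png",cv2.resize(a,None,fx=9,fy=9,interpolation=0))
E
```

```text
[623.34264599 -20.22458785 190.        ] [578.99896686 -27.88214106 190.        ]
[627.77277521 -19.60230834 190.        ] [583.42909608 -27.25986155 190.        ]
```

View pics/sz3.png

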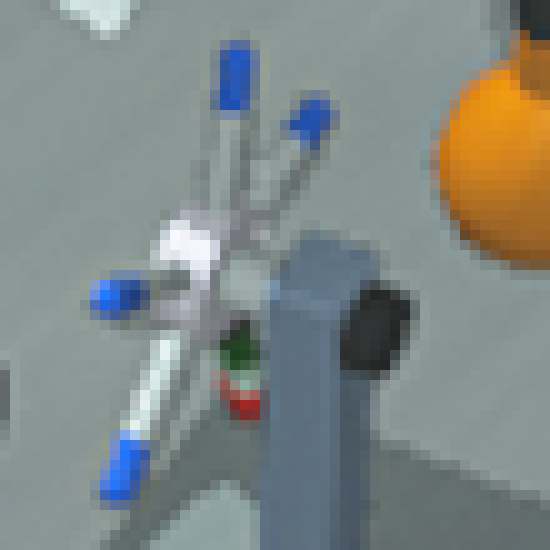

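View pics/tz3.png

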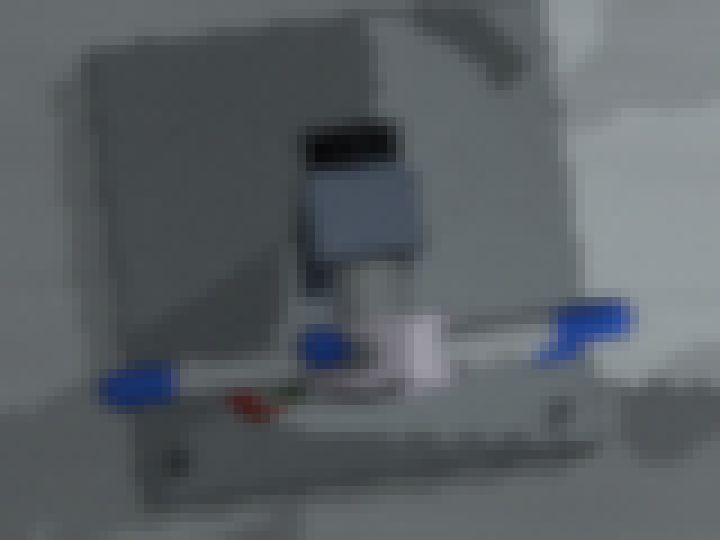

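```bash
python3 - <<'E'
from h import *
T=calibration("top");S=calibration("scene")
from kin import O,A,Y,Z
for n,q in dict(a=(237,75),b=(312,122),c=(120,297),d=(125,468),cap=(248,400)).items():
    p=onplane(S,(289.5+q[0]/10,189.5+q[1]/10),O,A)-O; y,z=p@Y,p@Z
    print(n,round(y),round(z),'phi',np.degrees(np.arctan2(y,z)).round(1),np.hypot(y,z).round())
for n,q in dict(l=(138,388),r1=(595,318)).items():
    p=onplane(T,(299.5+q[0]/9,149.5+q[1]/9),O,A)-O; print(n,p@Y,p@Z)
E
```

```text
a 21 72 phi 16.0 75.0
b 84 -3 phi 91.8 84.0
c -66 41 phi -58.5 78.0
d -63 -48 phi -127.1 79.0
cap 35 -104 phi 161.2 110.0
l 77.07745990335441 23.94941352326032
r1 -65.28618564779137 45.98734743464911
```

Request:
{"op": "arm_command", "data": {
  "series": [
    [0,[-15,-3,0.5],[0,0,0]],
    [0,[-25,-2,0.5],[0,0,0]],
    [0,[-25,0,0],[0,0,0]],
    [0,[-25,0,0],[0,0,0]],
    [0,[-20,0,0],[0,0,0]],
    [0,[-6,0,0],[0,0,0]],
    [0,[0,0,0],[0,0,0]],
    [0,[0,0,0],[0,0,0]]
  ]
}}

```text
time: 11.95
tcp_pos: [583.6, 33.8, 221.9]
ee_rot: [-2.03, -0.362, -2.037]
ft_force: [-0.0, 0.2, -0.2]
opening: 0.5
```

```bash
cat > look.py <<'E'
from h import *
import sys
from kin import O,A,Y,Z
i=sys.argv[1]
o,p,R=pose(); d=p-O
print('t',o['time'],'rel x,y,z',(d@A).round(1),(d@Y).round(1),d[2].round(1),'F',o['ft_force'].round(1),'RA',(R.T@A).round(3),(R.T@Y).round(3))
print(o['joint_positions'].round(2))
np.save(f"cw{i}.npy",calibration("wrist"),allow_pickle=True)
w=snapshot("wrist")[:,:,::-1];cv2.imwrite(f"pics/w_{i}.png",w)
s=snapshot("scene")[180:250,270:350,::-1];cv2.imwrite(f"pics/s_{i}.png",cv2.resize(s,None,fx=8,fy=8,interpolation=2))
E
python3 look.py 3
```

```text
t 11.95 rel x,y,z 12.9 59.5 51.9 F [-0.   0.2 -0.2] RA [-0.003  0.176  0.984] [ 0.004 -0.984  0.176]
[-0.75  0.57 -0.84 -2.04 -1.5  -1.72]
```

View pics/w_3.png

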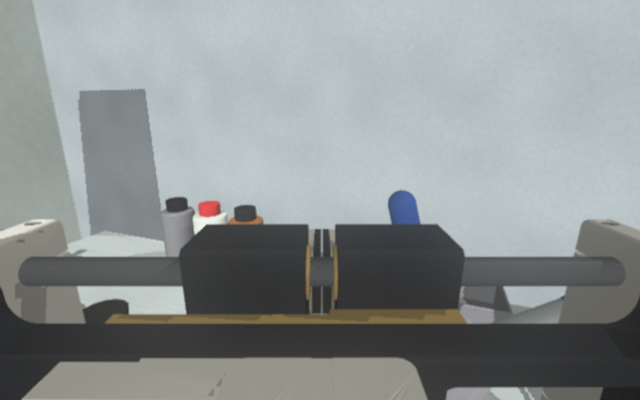

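View pics/s_3.png

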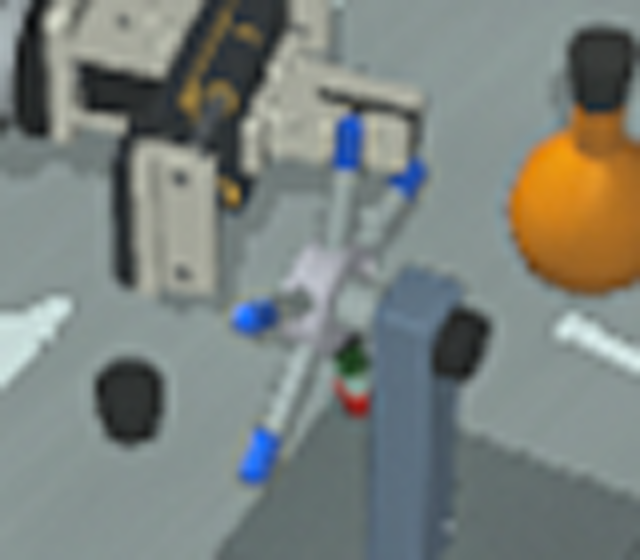

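```bash
cat > push.py <<'E'
import numpy as np,sys
def c(s,r=66,hw=21,hh=9.5):
    s=np.radians(s);d=np.array([np.sin(s),np.cos(s)]);n=np.array([np.cos(s),-np.sin(s)])
    return r*d+n*(6+hw*abs(n[0])+hh*abs(n[1]))
def go(y,z,ss,**k):
    cur=np.array([y,z],float);out=[]
    for s in ss:
        t=c(s,**k);dd=(t-cur).round(1);out.append([0,[round(dd[1],1),round(-.984*dd[0],1),round(.176*dd[0],1)],[0,0,0]]);cur=cur+dd
    print(len(out),out,cur)
if __name__=="__main__":
    print(c(17),c(-56),c(-90),c(-144))
    go(59.5,51.9,[22,20,18]+list(range(16,-18,-2)))
E
python3 push.py
```

```text
[46.89542185 54.67828665] [-40.39056829  58.14576886] [-66.   15.5] [-61.91012551 -36.60014742]
20 [[0, [np.float64(-1.6), np.float64(7.8), np.float64(-1.4)], [0, 0, 0]], [0, [np.float64(1.8), np.float64(1.8), np.float64(-0.3)], [0, 0, 0]], [0, [np.float64(1.7), np.float64(1.9), np.float64(-0.3)], [0, 0, 0]], [0, [np.float64(1.7), np.float64(2.0), np.float64(-0.4)], [0, 0, 0]], [0, [np.float64(1.6), np.float64(2.1), np.float64(-0.4)], [0, 0, 0]], [0, [np.float64(1.5), np.float64(2.2), np.float64(-0.4)], [0, 0, 0]], [0, [np.float64(1.5), np.float64(2.2), np.float64(-0.4)], [0, 0, 0]], [0, [np.float64(1.3), np.float64(2.4), np.float64(-0.4)], [0, 0, 0]], [0, [np.float64(1.3), np.float64(2.4), np.float64(-0.4)], [0, 0, 0]], [0, [np.float64(1.2), np.float64(2.5), np.float64(-0.4)], [0, 0, 0]], [0, [np.float64(1.1), np.float64(2.5), np.float64(-0.4)], [0, 0, 0]], [0, [np.float64(1.0), np.float64(2.6), np.float64(-0.5)], [0, 0, 0]], [0, [np.float64(0.9), np.float64(2.0), np.float64(-0.4)], [0, 0, 0]], [0, [np.float64(0.9), np.float64(2.1), np.float64(-0.4)], [0, 0, 0]], [0, [np.float64(0.8), np.float64(2.1), np.float64(-0.4)], [0, 0, 0]], [0, [np.float64(0.7), np.float64(2.1), np.float64(-0.4)], [0, 0, 0]], [0, [np.float64(0.6), np.float64(2.3), np.float64(-0.4)], [0, 0, 0]], [0, [np.float64(0.6), np.float64(2.2), np.float64(-0.4)], [0, 0, 0]], [0, [np.float64(0.5), np.float64(2.3), np.float64(-0.4)], [0, 0, 0]], [0, [np.float64(0.4), np.float64(2.4), np.float64(-0.4)], [0, 0, 0]]] [ 9.5 71.4]
```

Request:
{"op": "arm_command", "data": {
  "series": [
    [0,[-1.6,3.9,-0.7],[0,0,0]],
    [0,[0,3.9,-0.7],[0,0,0]],
    [0,[1.8,1.8,-0.3],[0,0,0]],
    [0,[1.7,1.9,-0.3],[0,0,0]],
    [0,[1.7,2.0,-0.4],[0,0,0]],
    [0,[1.6,2.1,-0.4],[0,0,0]],
    [0,[1.5,2.2,-0.4],[0,0,0]],
    [0,[1.5,2.2,-0.4],[0,0,0]],
    [0,[1.3,2.4,-0.4],[0,0,0]],
    [0,[1.3,2.4,-0.4],[0,0,0]],
    [0,[1.2,2.5,-0.4],[0,0,0]],
    [0,[1.1,2.5,-0.4],[0,0,0]],
    [0,[1.0,2.6,-0.5],[0,0,0]],
    [0,[0.9,2.0,-0.4],[0,0,0]],
    [0,[0.9,2.1,-0.4],[0,0,0]],
    [0,[0.8,2.1,-0.4],[0,0,0]],
    [0,[0.7,2.1,-0.4],[0,0,0]],
    [0,[0.6,2.3,-0.4],[0,0,0]],
    [0,[0.6,2.2,-0.4],[0,0,0]],
    [0,[0.5,2.3,-0.4],[0,0,0]]
  ]
}}

```text
time: 14.05
tcp_pos: [591.5, -13.7, 240.3]
ee_rot: [-2.031, -0.359, -2.036]
ft_force: [-0.5, 2.9, -1.1]
opening: 0.7
```

```bash
python3 look.py 4
```

```text
t 14.05 rel x,y,z 12.7 11.3 70.3 F [-0.5  2.9 -1.1] RA [-0.002  0.176  0.984] [ 0.002 -0.984  0.176]
[-0.81  0.47 -0.75 -1.96 -1.43 -1.9 ]
```

View pics/w_4.png

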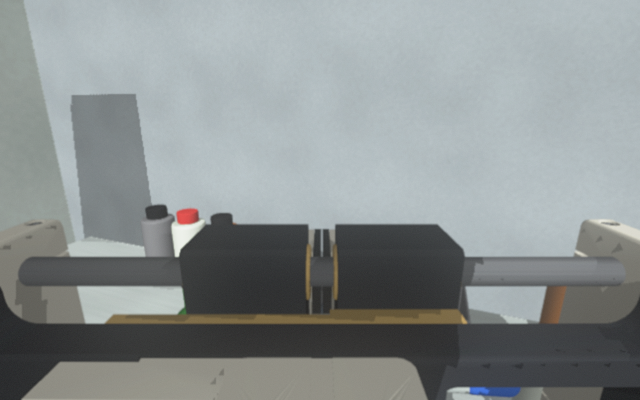

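View pics/s_4.png

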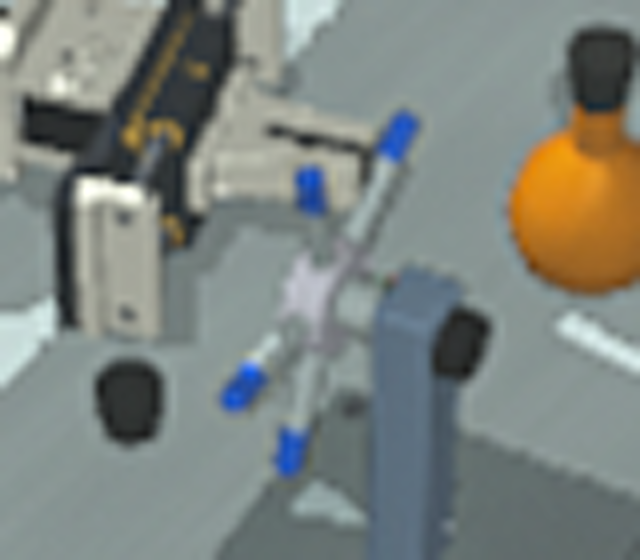

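```bash
sed -i 's/round(dd\[1\],1),round(-.984\*dd\[0\],1),round(.176\*dd\[0\],1)/float(round(dd[1],1)),float(round(-.984*dd[0],1)),float(round(.176*dd[0],1))/' push.py; python3 - <<'E'
from push import *
print(c(-14),c(-16))
go(*c(-15),range(-17,-56,-2))
go(*c(-55),range(-57,-96,-2))
E
```

```text
[11.8558689  70.97649965] [ 9.49712621 71.38301988]
20 [[0, [0.4, 2.4, -0.4], [0, 0, 0]], [0, [0.2, 2.4, -0.4], [0, 0, 0]], [0, [0.2, 2.5, -0.4], [0, 0, 0]], [0, [0.1, 2.4, -0.4], [0, 0, 0]], [0, [0.0, 2.5, -0.4], [0, 0, 0]], [0, [-0.1, 2.6, -0.5], [0, 0, 0]], [0, [-0.2, 2.5, -0.4], [0, 0, 0]], [0, [-0.3, 2.6, -0.5], [0, 0, 0]], [0, [-0.5, 2.6, -0.5], [0, 0, 0]], [0, [-0.5, 2.6, -0.5], [0, 0, 0]], [0, [-0.6, 2.5, -0.4], [0, 0, 0]], [0, [-0.8, 2.6, -0.5], [0, 0, 0]], [0, [-0.9, 2.6, -0.5], [0, 0, 0]], [0, [-0.9, 2.5, -0.4], [0, 0, 0]], [0, [-1.1, 2.6, -0.5], [0, 0, 0]], [0, [-1.2, 2.5, -0.4], [0, 0, 0]], [0, [-1.4, 2.4, -0.4], [0, 0, 0]], [0, [-1.4, 2.4, -0.4], [0, 0, 0]], [0, [-1.5, 2.4, -0.4], [0, 0, 0]], [0, [-1.7, 2.3, -0.4], [0, 0, 0]]] [-39.21823528  58.99039814]
20 [[0, [-1.8, 2.3, -0.4], [0, 0, 0]], [0, [-1.8, 2.2, -0.4], [0, 0, 0]], [0, [-2.0, 2.1, -0.4], [0, 0, 0]], [0, [-2.1, 2.1, -0.4], [0, 0, 0]], [0, [-2.1, 1.9, -0.3], [0, 0, 0]], [0, [-2.3, 1.9, -0.3], [0, 0, 0]], [0, [-2.4, 1.8, -0.3], [0, 0, 0]], [0, [-2.4, 1.8, -0.3], [0, 0, 0]], [0, [-2.5, 1.6, -0.3], [0, 0, 0]], [0, [-2.6, 1.5, -0.3], [0, 0, 0]], [0, [-2.7, 1.4, -0.2], [0, 0, 0]], [0, [-2.7, 1.2, -0.2], [0, 0, 0]], [0, [-2.8, 1.2, -0.2], [0, 0, 0]], [0, [-2.9, 1.1, -0.2], [0, 0, 0]], [0, [-2.9, 0.9, -0.2], [0, 0, 0]], [0, [-3.0, 0.8, -0.1], [0, 0, 0]], [0, [-3.0, 0.7, -0.1], [0, 0, 0]], [0, [-2.3, 0.5, -0.1], [0, 0, 0]], [0, [-1.6, 0.5, -0.1], [0, 0, 0]], [0, [-1.6, 0.5, -0.1], [0, 0, 0]]] [-67.25024786  11.51232526]
```

Request:
{"op": "arm_command", "data": {
  "series": [
    [0,[0.4,2.4,-0.4],[0,0,0]],
    [0,[0.2,2.4,-0.4],[0,0,0]],
    [0,[0.2,2.5,-0.4],[0,0,0]],
    [0,[0.1,2.4,-0.4],[0,0,0]],
    [0,[0.0,2.5,-0.4],[0,0,0]],
    [0,[-0.1,2.6,-0.5],[0,0,0]],
    [0,[-0.2,2.5,-0.4],[0,0,0]],
    [0,[-0.3,2.6,-0.5],[0,0,0]],
    [0,[-0.5,2.6,-0.5],[0,0,0]],
    [0,[-0.5,2.6,-0.5],[0,0,0]],
    [0,[-0.6,2.5,-0.4],[0,0,0]],
    [0,[-0.8,2.6,-0.5],[0,0,0]],
    [0,[-0.9,2.6,-0.5],[0,0,0]],
    [0,[-0.9,2.5,-0.4],[0,0,0]],
    [0,[-1.1,2.6,-0.5],[0,0,0]],
    [0,[-1.2,2.5,-0.4],[0,0,0]],
    [0,[-1.4,2.4,-0.4],[0,0,0]],
    [0,[-1.4,2.4,-0.4],[0,0,0]],
    [0,[-1.5,2.4,-0.4],[0,0,0]],
    [0,[-1.7,2.3,-0.4],[0,0,0]]
  ]
}}

```text
time: 16.15
tcp_pos: [600.5, -63.8, 228.1]
ee_rot: [-2.031, -0.359, -2.036]
ft_force: [-0.4, 2.5, 0.2]
opening: 0.3
```

```bash
python3 look.py 5
```

```text
t 16.15 rel x,y,z 13.0 -39.6 58.1 F [-0.4  2.5  0.2] RA [-0.002  0.175  0.984] [ 0.002 -0.984  0.175]
[-0.87  0.51 -0.66 -1.9  -1.44 -1.95]
```

View pics/w_5.png

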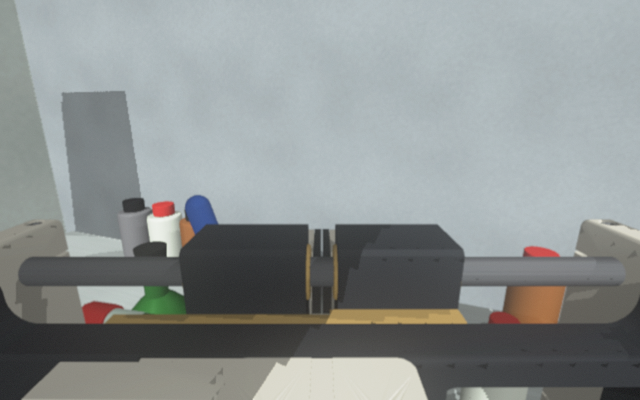

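View pics/s_5.png

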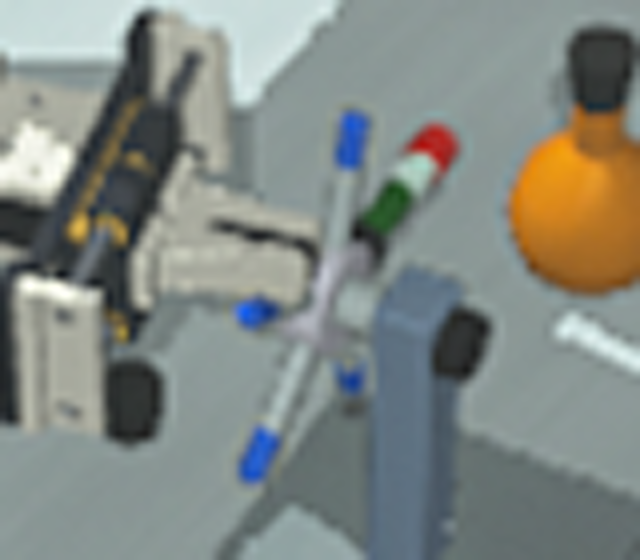

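Request:
{"op": "arm_command", "data": {
  "series": [
    [0,[-1.8,2.3,-0.4],[0,0,0]],
    [0,[-1.8,2.2,-0.4],[0,0,0]],
    [0,[-2.0,2.1,-0.4],[0,0,0]],
    [0,[-2.1,2.1,-0.4],[0,0,0]],
    [0,[-2.1,1.9,-0.3],[0,0,0]],
    [0,[-2.3,1.9,-0.3],[0,0,0]],
    [0,[-2.4,1.8,-0.3],[0,0,0]],
    [0,[-2.4,1.8,-0.3],[0,0,0]],
    [0,[-2.5,1.6,-0.3],[0,0,0]],
    [0,[-2.6,1.5,-0.3],[0,0,0]],
    [0,[-2.7,1.4,-0.2],[0,0,0]],
    [0,[-2.7,1.2,-0.2],[0,0,0]],
    [0,[-2.8,1.2,-0.2],[0,0,0]],
    [0,[-2.9,1.1,-0.2],[0,0,0]],
    [0,[-2.9,0.9,-0.2],[0,0,0]],
    [0,[-3.0,0.8,-0.1],[0,0,0]],
    [0,[-3.0,0.7,-0.1],[0,0,0]],
    [0,[-2.3,0.5,-0.1],[0,0,0]],
    [0,[-1.6,0.5,-0.1],[0,0,0]],
    [0,[-1.6,0.5,-0.1],[0,0,0]]
  ]
}}

```text
time: 18.25
tcp_pos: [605.5, -91.6, 180.7]
ee_rot: [-2.031, -0.359, -2.036]
ft_force: [0.2, 2.6, 3.5]
opening: 0.5
```

```bash
python3 look.py 6; python3 - <<'E'
from push import *
go(*c(-95),range(-97,-136,-2))
E
```

```text
t 18.25 rel x,y,z 13.1 -67.8 10.7 F [0.2 2.6 3.5] RA [-0.002  0.176  0.984] [ 0.002 -0.984  0.176]
[-0.9   0.65 -0.62 -1.88 -1.48 -1.85]
20 [[0, [-1.7, 0.4, -0.1], [0, 0, 0]], [0, [-1.7, 0.5, -0.1], [0, 0, 0]], [0, [-1.7, 0.3, -0.1], [0, 0, 0]], [0, [-1.8, 0.3, -0.1], [0, 0, 0]], [0, [-1.7, 0.3, -0.1], [0, 0, 0]], [0, [-1.9, 0.3, -0.1], [0, 0, 0]], [0, [-1.8, 0.2, -0.0], [0, 0, 0]], [0, [-1.9, 0.1, -0.0], [0, 0, 0]], [0, [-1.9, 0.1, -0.0], [0, 0, 0]], [0, [-2.0, -0.0, 0.0], [0, 0, 0]], [0, [-2.0, -0.1, 0.0], [0, 0, 0]], [0, [-2.0, -0.1, 0.0], [0, 0, 0]], [0, [-2.0, -0.1, 0.0], [0, 0, 0]], [0, [-2.0, -0.3, 0.1], [0, 0, 0]], [0, [-2.1, -0.3, 0.1], [0, 0, 0]], [0, [-2.1, -0.4, 0.1], [0, 0, 0]], [0, [-2.0, -0.4, 0.1], [0, 0, 0]], [0, [-2.1, -0.6, 0.1], [0, 0, 0]], [0, [-2.1, -0.6, 0.1], [0, 0, 0]], [0, [-2.2, -0.7, 0.1], [0, 0, 0]]] [-66.15613197 -27.22396814]
```

View pics/w_6.png

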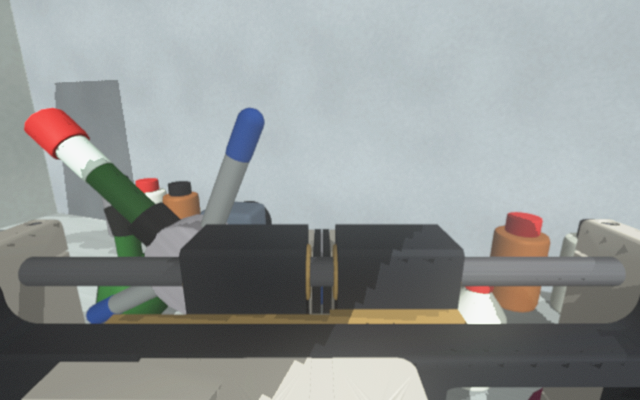

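View pics/s_6.png

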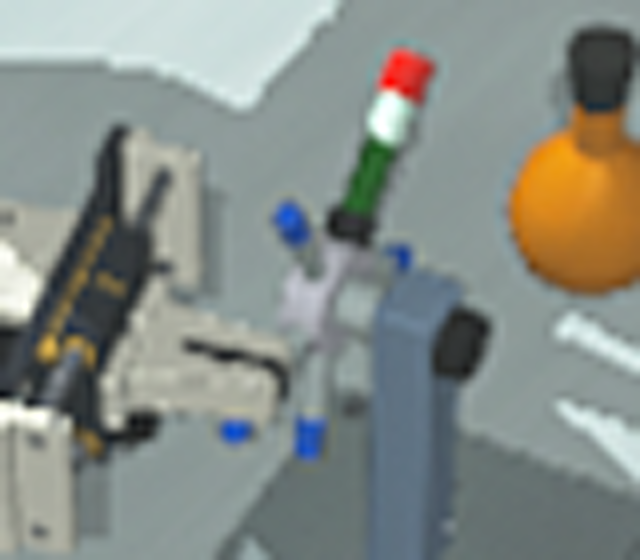

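```bash
cat > meas.py <<'E'
from h import *
from kin import O,A,Y,Z
import sys
def meas(i,*pts):
    c=np.load(f"cw{i}.npy",allow_pickle=True).item();P=[]
    for q in pts:
        p=onplane(c,q,O,A)-O;P.append((p@Y,p@Z));print(q,P[-1][0].round(1),P[-1][1].round(1),'phi',np.degrees(np.arctan2(*P[-1])).round(1),'r',np.hypot(*P[-1]).round(1))
    d=np.subtract(P[1],P[0]);print('dir',np.degrees(np.arctan2(*d)).round(1))
if __name__=="__main__":
    i=sys.argv[1];v=list(map(float,sys.argv[2:]));meas(i,*zip(v[::2],v[1::2]))
E
echo tube; python3 meas.py 6 150 217 58 137
echo b; python3 meas.py 6 214 211 249 126
```

```text
tube
(150.0, 217.0) 25.0 25.0 phi 45.1 r 35.3
(58.0, 137.0) 73.9 67.3 phi 47.7 r 99.9
dir 49.1
b
(214.0, 211.0) -13.2 30.6 phi -23.3 r 33.4
(249.0, 126.0) -35.1 74.0 phi -25.4 r 81.9
dir -26.8
```

Request:
{"op": "arm_command", "data": {
  "series": [
    [0,[-1.7,0.4,-0.1],[0,0,0]],
    [0,[-1.7,0.5,-0.1],[0,0,0]],
    [0,[-1.7,0.3,-0.1],[0,0,0]],
    [0,[-1.8,0.3,-0.1],[0,0,0]],
    [0,[-1.7,0.3,-0.1],[0,0,0]],
    [0,[-1.9,0.3,-0.1],[0,0,0]],
    [0,[-1.8,0.2,0],[0,0,0]],
    [0,[-1.9,0.1,0],[0,0,0]],
    [0,[-1.9,0.1,0],[0,0,0]],
    [0,[-2.0,0,0],[0,0,0]],
    [0,[-2.0,-0.1,0],[0,0,0]],
    [0,[-2.0,-0.1,0],[0,0,0]],
    [0,[-2.0,-0.1,0],[0,0,0]],
    [0,[-2.0,-0.3,0.1],[0,0,0]],
    [0,[-2.1,-0.3,0.1],[0,0,0]],
    [0,[-2.1,-0.4,0.1],[0,0,0]],
    [0,[-2.0,-0.4,0.1],[0,0,0]],
    [0,[-2.1,-0.6,0.1],[0,0,0]]
  ]
}}

```text
time: 20.15
tcp_pos: [605.6, -91.9, 146.1]
ee_rot: [-2.031, -0.359, -2.036]
ft_force: [0.4, 0.7, 2.6]
opening: 0.8
```

```bash
python3 look.py 7
```

```text
t 20.15 rel x,y,z 13.1 -68.2 -23.9 F [0.4 0.7 2.6] RA [-0.002  0.175  0.984] [ 0.002 -0.984  0.175]
[-0.9   0.76 -0.61 -1.89 -1.51 -1.76]
```

View pics/w_7.png

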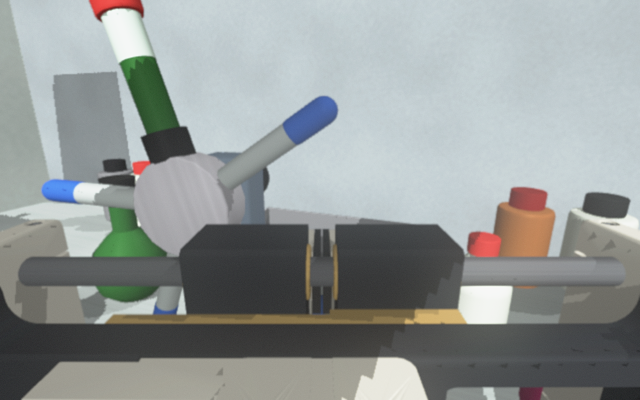

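View pics/s_7.png

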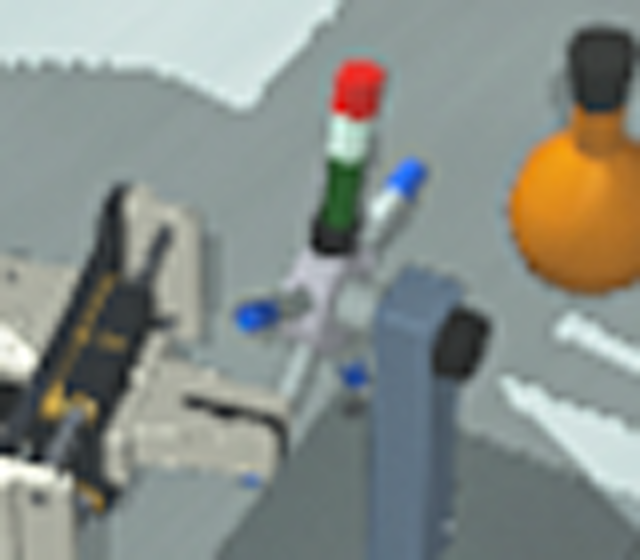

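```bash
cat > tube.py <<'E'
from meas import *
def tube(i):
    im=cv2.cvtColor(cv2.imread(f"pics/w_{i}.png"),cv2.COLOR_BGR2HSV);im=im[:215]
    h,s,v=cv2.split(im)
    m=((h>45)&(h<80)&(s>120)).astype(np.uint8)
    n,l,st,ce=cv2.connectedComponentsWithStats(m)
    j=1+np.argmin([st[a,1]+ (1000 if st[a,4]<300 else 0) for a in range(1,n)])
    ys,xs=np.where(l==j);vx,vy,x0,y0=cv2.fitLine(np.c_[xs,ys].astype(np.float32),cv2.DIST_L2,0,.01,.01).ravel()
    print(st[j],x0,y0)
    k=st[j,3]/2/abs(vy);sg=np.sign(-vy)
    meas(i,(x0-sg*vx*k*.9,y0-sg*vy*k*.9),(x0+sg*vx*k*.9,y0+sg*vy*k*.9))
if __name__=="__main__": tube(sys.argv[1])
E
python3 tube.py 7; python3 meas.py 7 230 180 315 116;python3 meas.py 7 170 144 119 10; python3 -c "
from push import *
go(*c(-131),range(-133,-146,-2))"
```

```text
[121  57  36  32 348] 135.06322 66.61207
(np.float64(111.81196451820966), np.float64(81.01206817626954)) 34.8 60.5 phi 29.9 r 69.8
(np.float64(158.3144698079622), np.float64(52.21206817626953)) 7.3 72.8 phi 5.8 r 73.2
dir -65.8
(230.0, 180.0) -23.8 13.0 phi -61.4 r 27.1
(315.0, 116.0) -67.2 44.2 phi -56.7 r 80.5
dir -54.3
(170.0, 144.0) 7.1 30.2 phi 13.2 r 31.1
(119.0, 10.0) 24.9 91.3 phi 15.3 r 94.7
dir 16.3
7 [[0, [-2.1, -0.6, 0.1], [0, 0, 0]], [0, [-2.1, -0.7, 0.1], [0, 0, 0]], [0, [-2.1, -0.8, 0.1], [0, 0, 0]], [0, [-2.1, -0.9, 0.2], [0, 0, 0]], [0, [-2.1, -1.0, 0.2], [0, 0, 0]], [0, [-2.1, -1.0, 0.2], [0, 0, 0]], [0, [-2.1, -1.2, 0.2], [0, 0, 0]]] [-61.28964224 -37.66275148]
```

Request:
{"op": "arm_command", "data": {
  "series": [
    [0,[-2.1,-0.6,0.1],[0,0,0]],
    [0,[-2.1,-0.7,0.1],[0,0,0]],
    [0,[-2.1,-0.8,0.1],[0,0,0]],
    [0,[-2.1,-0.9,0.2],[0,0,0]],
    [0,[-2.1,-1.0,0.2],[0,0,0]],
    [0,[0,0,0],[0,0,0]]
  ]
}}

```text
time: 20.85
tcp_pos: [604.8, -87.8, 135.3]
ee_rot: [-2.031, -0.358, -2.035]
ft_force: [1.1, 0.5, 2.2]
opening: 0.4
```

```bash
python3 look.py 8
```

```text
t 20.85 rel x,y,z 13.1 -63.9 -34.7 F [1.1 0.5 2.2] RA [-0.002  0.176  0.984] [ 0.001 -0.984  0.176]
[-0.9   0.79 -0.61 -1.89 -1.52 -1.73]
```

View pics/w_8.png

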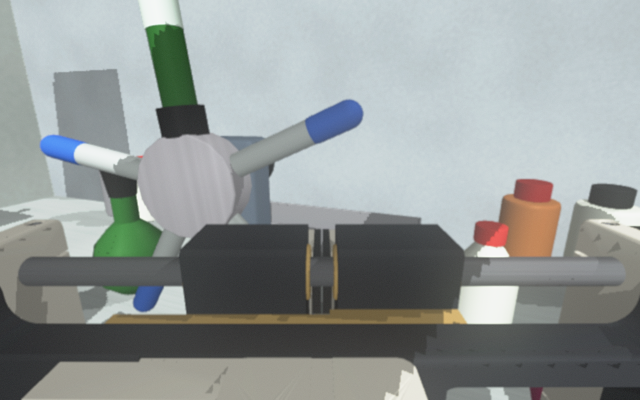

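View pics/s_8.png

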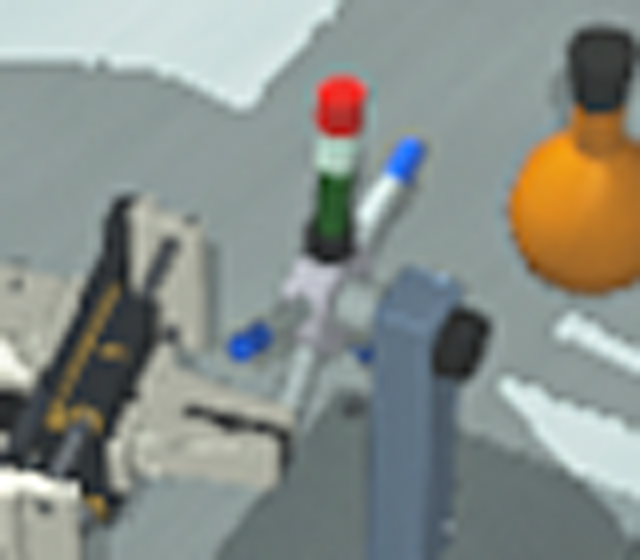

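```bash
cat > fit.py <<'E'
from meas import *
from scipy.optimize import least_squares
def feats(i):
    im=cv2.imread(f"pics/w_{i}.png");h,s,v=[a.astype(int) for a in cv2.split(cv2.cvtColor(im,cv2.COLOR_BGR2HSV))]
    F=[]
    g=(h>45)&(h<80)&(s>120)&(v<140);g[215:]=0
    n,l,st,_=cv2.connectedComponentsWithStats(g.astype(np.uint8))
    c=[j for j in range(1,n) if st[j,4]>300 and st[j,3]>25]; j=min(c,key=lambda j:st[j,1]); print('tube',st[j])
    ys=range(max(st[j,1]+10,1),st[j,1]+st[j,3]-12,4)
    for y in ys:
        x=np.where(l[y]==j)[0];F.append((0,(x.min()+x.max())/2,y,len(x)))
    b=(h>105)&(h<125)&(s>150);b[222:]=0
    n,l,st,ce=cv2.connectedComponentsWithStats(b.astype(np.uint8))
    for j in range(1,n):
        if st[j,4]>250: F.append((-72 if ce[j][0]>200 else 72,*ce[j],st[j,4]))
    return F
def fit(i):
    F=feats(i);c=np.load(f"cw{i}.npy",allow_pickle=True).item()
    G=[]
    for a,x,y,w in F:
        p=onplane(c,(x,y),O,A)-O;G.append((a,p@Y,p@Z))
    nt=sum(g[0]==0 for g in G)
    for g in G:
        if g[0] or g is G[0] or g is G[nt-1]: print(g[0],round(g[1],1),round(g[2],1),'phi',round(np.degrees(np.arctan2(g[1],g[2]))-g[0],2),'r',round(np.hypot(g[1],g[2]),1))
    T=np.array([g[1:] for g in G if g[0]==0]);vx,vy=cv2.fitLine(T.astype(np.float32),cv2.DIST_L2,0,.01,.01).ravel()[:2]
    print('tube dir',np.degrees(np.arctan(vx/vy)), 'rows',F[0],F[nt-1])
    def f(u):
        r=[]
        for a,y,z in G:
            t=np.radians(u[0]+a);r.append(((y-u[1])*np.cos(t)-(z-u[2])*np.sin(t))*(1 if a==0 else 3))
        return np.r_[r,.3*u[1],.3*u[2]]
    s=least_squares(f,[5,0,0]);print('phi,dy,dz',s.x.round(2),'max res',np.abs(s.fun).max().round(2))
if __name__=="__main__": fit(sys.argv[1])
E
python3 fit.py 8; python3 fit.py 7; python3 fit.py 6
```

```text
tube [147  26  36  45 503]
0 7.6 68.8 phi 6.28 r 69.2
0 12.9 60.4 phi 12.09 r 61.8
72 78.3 16.6 phi 6.01 r 80.0
tube dir -29.035757 rows (0, np.float64(164.0), 36, 16) (0, np.float64(156.0), 56, 5)
phi,dy,dz [ 4.75  3.06 -1.07] max res 4.75Traceback (most recent call last):
  File "fit.py", line 33, in <module>
    if __name__=="__main__": fit(sys.argv[1])
                             ~~~^^^^^^^^^^^^^
  File "fit.py", line 18, in fit
    F=feats(i);c=np.load(f"cw{i}.npy",allow_pickle=True).item()
  File "fit.py", line 8, in feats
    c=[j for j in range(1,n) if st[j,4]>300 and st[j,3]>25]; j=min(c,key=lambda j:st[j,1]); print('tube',st[j])
                                                               ~~~^^^^^^^^^^^^^^^^^^^^^^^^
ValueError: min() iterable argument is empty
Traceback (most recent call last):
  File "fit.py", line 33, in <module>
    if __name__=="__main__": fit(sys.argv[1])
                             ~~~^^^^^^^^^^^^^
  File "fit.py", line 18, in fit
    F=feats(i);c=np.load(f"cw{i}.npy",allow_pickle=True).item()
  File "fit.py", line 8, in feats
    c=[j for j in range(1,n) if st[j,4]>300 and st[j,3]>25]; j=min(c,key=lambda j:st[j,1]); print('tube',st[j])
                                                               ~~~^^^^^^^^^^^^^^^^^^^^^^^^
ValueError: min() iterable argument is empty
```

Mask is too tight on the shaded side; check actual pixel values.

```bash
python3 - <<'E'
import cv2
im=cv2.imread("pics/w_8.png");h=cv2.cvtColor(im,cv2.COLOR_BGR2HSV)
for y in (40,80): print([h[y,x].tolist() for x in range(140,205,4)])
for p in ((120,335),(120,345),(149,60)): print(h[p])
E
```

```text
[[97, 15, 214], [98, 19, 211], [64, 70, 124], [60, 130, 122], [59, 120, 85], [59, 117, 89], [59, 118, 91], [58, 120, 89], [59, 119, 86], [59, 124, 84], [60, 118, 78], [62, 76, 84], [99, 17, 208], [99, 16, 208], [100, 18, 209], [94, 17, 210], [96, 17, 209]]
[[99, 17, 206], [96, 18, 204], [99, 17, 207], [98, 20, 207], [79, 27, 149], [60, 116, 81], [60, 117, 87], [60, 113, 88], [59, 115, 91], [58, 114, 87], [59, 113, 86], [61, 115, 84], [62, 108, 78], [68, 53, 97], [99, 17, 205], [94, 18, 204], [96, 18, 209]]
[111 136 165]
[111 132 159]
[109 169 240]
```

```bash
sed -i 's/(s>120)&(v<140);g/(s>60)\&(v<140);g/; s/(s>150);b/(s>100);b/' fit.py; for i in 6 7 8; do echo == $i; python3 fit.py $i; done
```

```text
== 6
tube [  87  164   67   51 1817]
0 48.3 48.0 phi 45.21 r 68.1
0 35.4 32.9 phi 47.05 r 48.3
-72 -32.9 70.0 phi 46.86 r 77.3
tube dir 42.25961 rows (0, np.float64(105.5), 174, 34) (0, np.float64(131.0), 202, 43)
phi,dy,dz [45.24  2.34  0.15] max res 1.57
== 7
tube [ 120   56   59   78 2542]
0 18.5 67.0 phi 15.44 r 69.6
0 12.0 42.9 phi 15.56 r 44.5
-72 -65.1 43.0 phi 15.45 r 78.0
72 80.1 3.1 phi 15.78 r 80.1
tube dir 15.5455885 rows (0, np.float64(139.0), 66, 36) (0, np.float64(158.0), 118, 35)
phi,dy,dz [15.67 -0.31 -0.16] max res 0.22
== 8
tube [ 146   25   51   82 2828]
0 7.0 69.2 phi 5.78 r 69.6
0 4.4 44.7 phi 5.58 r 44.9
-72 -71.6 31.6 phi 5.8 r 78.3
72 78.1 16.6 phi 6.0 r 79.8
tube dir 6.140098 rows (0, np.float64(165.0), 35, 37) (0, np.float64(176.5), 91, 34)
phi,dy,dz [ 5.97 -0.33 -0.11] max res 0.16
```

Request:
{"op": "arm_command", "data": {
  "series": [
    [0,[-1.1,-0.5,0.1],[0,0,0]],
    [0,[-1.1,-0.5,0.1],[0,0,0]],
    [0,[-1.0,-0.6,0.1],[0,0,0]],
    [0,[-1.0,-0.6,0.1],[0,0,0]],
    [0,[-1.0,-0.6,0.1],[0,0,0]],
    [0,[0,0,0],[0,0,0]],
    [0,[0,0,0],[0,0,0]]
  ]
}}

```text
time: 21.65
tcp_pos: [604.4, -85.1, 130.4]
ee_rot: [-2.031, -0.359, -2.035]
ft_force: [0.4, -0.4, 1.6]
opening: -0.0
```

```bash
python3 look.py 9; python3 fit.py 9
```

```text
t 21.65 rel x,y,z 13.1 -61.2 -39.6 F [ 0.4 -0.4  1.6] RA [-0.002  0.176  0.984] [ 0.002 -0.984  0.176]
[-0.9   0.81 -0.62 -1.89 -1.53 -1.71]
tube [ 161   11   46   84 2959]
0 1.5 69.7 phi 1.23 r 69.8
0 0.8 44.2 phi 1.08 r 44.2
-72 -74.0 26.0 phi 1.35 r 78.5
72 76.3 22.7 phi 1.44 r 79.6
tube dir 1.6762761 rows (0, np.float64(180.0), 21, 37) (0, np.float64(187.5), 81, 34)
phi,dy,dz [ 1.46 -0.29 -0.05] max res 0.26
```

Request:
{"op": "arm_command", "data": {
  "series": [
    [0,[-0.7,-0.4,0.1],[0,0,0]],
    [0,[-0.7,-0.4,0.1],[0,0,0]],
    [0,[0,0,0],[0,0,0]],
    [0,[0,0,0],[0,0,0]]
  ]
}}

```text
time: 22.15
tcp_pos: [604.3, -84.2, 129.2]
ee_rot: [-2.031, -0.359, -2.036]
ft_force: [0.8, -0.1, 1.9]
opening: 0.2
```

```bash
python3 look.py 10; python3 fit.py 10
```

```text
t 22.15 rel x,y,z 13.2 -60.4 -40.8 F [ 0.8 -0.1  1.9] RA [-0.002  0.176  0.984] [ 0.002 -0.984  0.176]
[-0.9   0.81 -0.62 -1.9  -1.53 -1.7 ]
tube [ 165    7   45   85 2982]
0 0.1 70.0 phi 0.1 r 70.0
0 -0.1 44.7 phi -0.17 r 44.7
-72 -74.6 24.5 phi 0.22 r 78.5
72 75.8 24.2 phi 0.29 r 79.6
tube dir 0.92250335 rows (0, np.float64(184.0), 17, 37) (0, np.float64(190.5), 77, 34)
phi,dy,dz [ 0.34 -0.32 -0.05] max res 0.25
```

View pics/w_10.png

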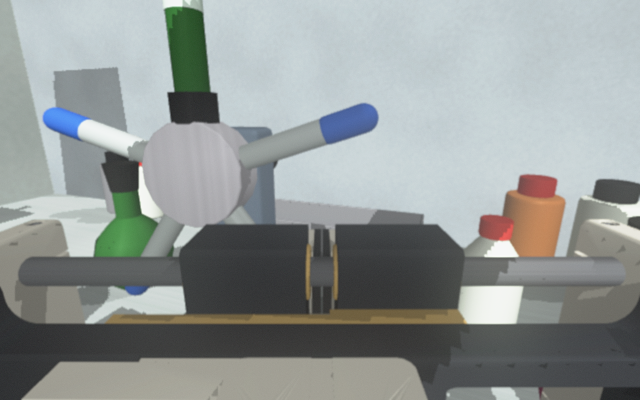

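Request:
{"op": "arm_command", "data": {
  "series": [
    [0,[1.2,1.6,0],[0,0,0]],
    [0,[1.2,1.6,0],[0,0,0]],
    [0,[1.2,1.6,0],[0,0,0]],
    [0,[1.2,1.6,0],[0,0,0]],
    [0,[0,0,-6],[0,0,0]],
    [0,[0,0,-8],[0,0,0]],
    [0,[0,0,-8],[0,0,0]],
    [0,[0,0,-8],[0,0,0]],
    [0,[0,0,-8],[0,0,0]],
    [0,[0,0,-8],[0,0,0]],
    [0,[0,0,-4],[0,0,0]],
    [0,[0,0,0],[0,0,0]],
    [0,[0,0,0],[0,0,0]]
  ]
}}

```text
time: 23.55
tcp_pos: [559.5, -107.5, 133.9]
ee_rot: [-2.031, -0.359, -2.036]
ft_force: [-0.3, -0.0, 0.0]
opening: 0.3
```

```bash
python3 look.py 11; python3 fit.py 11; python3 -c "
from h import *
cv2.imwrite('pics/sc11.png',snapshot('scene')[:,:,::-1])"
```

```text
t 23.55 rel x,y,z -34.8 -75.7 -36.1 F [-0.3 -0.   0. ] RA [-0.002  0.175  0.985] [ 0.002 -0.985  0.175]
[-1.    0.8  -0.64 -1.8  -1.54 -1.7 ]
tube [ 196   45   31   61 1544]
0 -0.1 66.9 phi -0.12 r 66.9
0 -0.1 46.1 phi -0.17 r 46.1
72 75.3 24.1 phi 0.24 r 79.1
-72 -74.3 24.5 phi 0.22 r 78.2
tube dir 0.280527 rows (0, np.float64(209.5), 55, 26) (0, np.float64(212.5), 91, 26)
phi,dy,dz [ 0.29 -0.29 -0.01] max res 0.27
```

View pics/w_11.png

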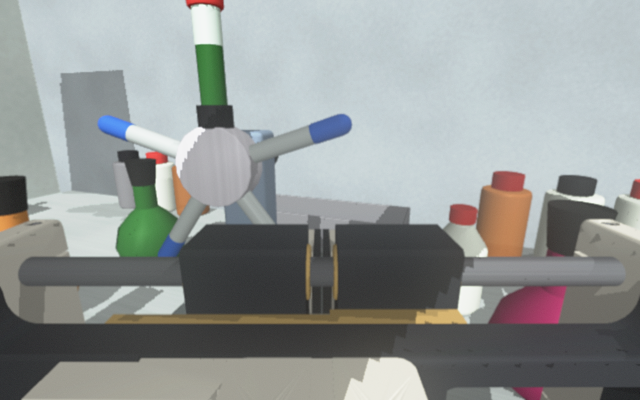

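View pics/sc11.png

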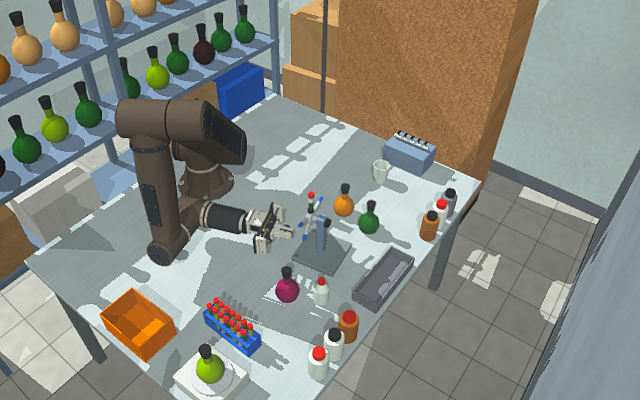

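```bash
python3 - <<'E'
from h import *
o=get_obs();print(o['time'],o['joint_vel'].round(3))
t=snapshot('top')[:,:,::-1];cv2.imwrite('pics/top11.png',t)
E
```

```text
23.7 [-0.001 -0.    -0.001  0.002 -0.001  0.001]
```

View pics/top11.png

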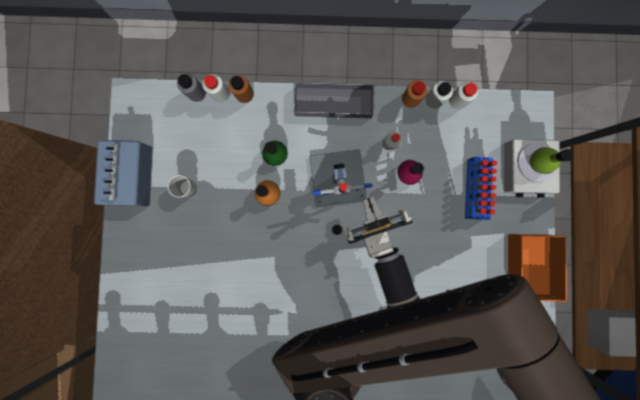

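The top view shows the stopper still at (337,230) and every other bystander at its original pixel position. The red cap sits over the hub at (343,188), and the fingers are clear of the wheel.

```bash
python3 -c "
from bench import *
print(job_done())"
```

```text
the job is handed in; nothing more can be done
None
```

The culture tube now points straight up: my last measurement put it about 0.3° off vertical. I pushed one bare spoke with the closed fingertips, turning the wheel about 160° in short steps at roughly 20°/s. Then I backed the fingers off and pulled them clear.

**After release:** the wheel stayed where I left it. The reading was 0.34° before I let go and 0.29° after. The tube and the two upper spokes agreed to within about 0.4°.

**At hand-in:** the fingertips were about 35 mm in front of the wheel, and the force reading was about zero. The clock stood at 23.7 s of the 61 s allowed.

**Not disturbed:** I kept the fingers in a gap between two bare spokes, away from the tube. In the last top view the flasks, bottle, stopper, rack and beaker were all where they started. Forces read about 4 N at most between pushes.

**What went wrong:**
- The first way I tried to level the tool ran into a joint range limit, before I had touched anything. I went around it with a different arm posture.
- My colour mask for the tube failed on two early pictures until I loosened its threshold. It still merged the tube with the green flask in one mid-turn picture, so I did not use that fit.

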